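Put the pebble hopper back in service

TASK

Get the clay-pebble hopper ready for the next planting group: first use the spring puller to stretch the gate spring's loop over onto the anchor post, so that the spring holds the slide gate shut, and lay the puller back down on the table. Then tip all the pebbles out of the small plant pots into the hopper and stand each emptied pot upright on the table. Do not pull the spring with the fingers, and leave the potted plant where it is.

Things in the scene. Friction and masses are not known exactly. Their poses are not given: they have to be found in the camera images.
- hopper: plywood pebble hopper, fixed on the table: open-topped box 174 mm (x) by 198 mm (y), rim at z = 160 mm, mouth 150 by 170 mm, floor sloping to a 60 mm wide outlet in its front (-x) wall. Origin: centre of the box on the table. On the front are a slide gate and a spout reaching x = -155 mm; a low wooden strip and block at front left (+y) carry the anchor post
- hopper_mouth (a point): centre of the hopper's mouth, level with the rim, 160 mm above the table; axes as the hopper's
- gate (a joint): slide gate (aluminium plate) over the outlet, m: 0 = shut against its stop, up to 0.062 = open, sliding along the hopper's -y; it starts open. Sliding friction about 1.2 N. The spring's tail is fastened to it and travels with it, so pulling the spring along the hopper's +y first slides the gate shut and only then stretches the spring
- spring: end loop of the steel extension spring: flat level rectangle of 4 mm wire, inside 34 mm wide (x) and 30 mm long (y). Origin: middle of the far cross-wire, on the wire's centre line; its y axis points along the spring away from the gate, about the hopper's +y. The near cross-wire is at y = -34 mm, then comes the coil, 20 mm thick
- spring_tail (a point): where the spring's tail is fastened to the gate, 95 mm above the table, 101 mm from the loop's origin when slack. About here the spring swings 0.2 rad sideways, droops 0.03 rad and lifts 0.35 rad; it stays near level when free, its loop some 3 mm below the post's seat. It stretches up to 80 mm: 1.7 N to start, 0.14 N more per mm, about 8.5 N once on the post
- post (a point): seat for the loop on the anchor post: on the axis of an upright steel post 10 mm thick, 95 mm above the table; axes as the hopper's. The post's top is 11 mm higher; the block it stands in (40 by 44 mm) has its top 25 mm lower. With the loop on the post the far wire rests against its +y side: spring 7 mm from the axis, gate at 0
- puller: spring puller lying on the table, hook down: wooden handle 80 mm long (x), 24 mm wide (y), 34 mm high (z), about 0.13 kg with its steel. Origin: centre of the handle, 17 mm above the table as it lies. From the handle's +x end an 8 mm steel shank is cranked up to z = +22 mm and runs out level to the forked hook at x = +155 mm
- puller_hook (a point): middle between the puller's two hook prongs, at x = +155, y = 0, z = -10 mm of the puller, axes as the puller's. The prongs, 5 mm thick, stand at y = +11 and -11 mm (17 mm clear between: the post fits), from the shank (its underside 28 mm above this point) down to 7 mm below it; each ends in a foot turned 13.5 mm back to -x, top 2 mm below this point. Caught wire lies at x = -4.5 mm, on the feet
- pot_a: small terracotta-coloured plant pot, 76 mm high, 54 mm across at the foot, 67 mm at the rim, wall 4 mm, floor 5 mm, about 0.12 kg, open top, standing on the table with up to three clay pebbles in it (some pots may be empty). Origin: centre of its underside, z up through the mouth
- pebble_a1: round clay pebble, 21 mm across, 12 g, if present it starts inside pot_a. Origin: its centre
- pebble_a2: round clay pebble, 21 mm across, 12 g, if present it starts inside pot_a. Origin: its centre
- pebble_a3: round clay pebble, 21 mm across, 12 g, if present it starts inside pot_a. Origin: its centre
- pot_b: small terracotta-coloured plant pot, 76 mm high, 54 mm across at the foot, 67 mm at the rim, wall 4 mm, floor 5 mm, about 0.12 kg, open top, standing on the table with up to three clay pebbles in it (some pots may be empty). Origin: centre of its underside, z up through the mouth
- pebble_b1: round clay pebble, 21 mm across, 12 g, if present it starts inside pot_b. Origin: its centre
- pebble_b2: round clay pebble, 21 mm across, 12 g, if present it starts inside pot_b. Origin: its centre
- pebble_b3: round clay pebble, 21 mm across, 12 g, if present it starts inside pot_b. Origin: its centre
- pot_c: small terracotta-coloured plant pot, 76 mm high, 54 mm across at the foot, 67 mm at the rim, wall 4 mm, floor 5 mm, about 0.12 kg, open top, standing on the table with up to three clay pebbles in it (some pots may be empty). Origin: centre of its underside, z up through the mouth
- pebble_c1: round clay pebble, 21 mm across, 12 g, if present it starts inside pot_c. Origin: its centre
- pebble_c2: round clay pebble, 21 mm across, 12 g, if present it starts inside pot_c. Origin: its centre
- pebble_c3: round clay pebble, 21 mm across, 12 g, if present it starts inside pot_c. Origin: its centre
- plant: potted plant standing on the table, pot 86 mm high and 98 mm across, leaves above; not to be disturbed. Origin: centre of its underside
- bottle: empty clear plastic bottle lying on the table, 68 mm thick, 194 mm long, fixed. Origin: centre of its bottom end; x runs to the cap
There are look-alikes about, which are no part of the job. What is shaped like the pot_b but blue is not meant.

How it is judged:
By the outcome, as a careful person would: the job done as asked, in the order asked, and still so for the second after the job is handed in, with the robot touching nothing.
Of pebble_a1, pebble_a2, pebble_a3, pebble_b1, pebble_b2, pebble_b3, pebble_c1, pebble_c2, pebble_c3 only 2 to 7 are there at a start; the rules pass over those that are not, and their reading is None.
At some moment in a run one of puller, pot_a, pot_b, pot_c may be knocked a few centimetres aside while the robot is not near it.
It also fails if it takes over 210 s, if anything falls off the work surface, if the arm or the gripper's body presses on something with over 40 N, if the wrist force passes 120 N, or if a joint passes its speed limit or range.

ROBOT

A 6-joint arm with a two-finger parallel gripper is mounted at the origin on the work surface. World frame = base frame: x ahead of the robot, y to its left, z up, the work surface at z = 0. Lengths are in mm, angles in rad, forces in N, time in s.
With the tool pointing down it reaches from about 400 to 925 mm from the base axis. Payload 12.5 kg.
Tool frame: the origin (TCP) lies midway between the tips of the shut fingers; the grasp point (between the pads) lies 19 mm behind it; z points along the fingers, y is the line along which they close (so a half turn about z gives the same grasp; the last joint's range is limited). The gripper opens to 95 mm and grips with 3 to 60 N. Pads are 20 mm wide; open, the fingers measure 119 mm over their backs; the gripper's body (75 mm by 180 mm) begins 59 mm behind the grasp point.
Start: joints at [1.01, 0.491, 1.559, -0, 1.092, -0.106], TCP at [274.538, 561.494, 214.661] pointing down, gripper open.
Joint ranges: [-3.1, 3.1], [-0.84, 2.19], [0.05, 2.79], [-1.13, 4.28], [0.06, 2.93], [-2.69, 2.69]. Speed limits (rad/s): [2.22, 2.22, 2.79, 3.14, 3.14, 3.14].

INTERFACE

Orientations are given as [roll, pitch, yaw] about the fixed x, y, z axes, in that order (R = Rz(yaw) Ry(pitch) Rx(roll)).
In Python, from cell import state, read_camera, camera_info, env gives the robot as it stands.
- The arm moves only by the tool move_arm, never from a script. Its argument "commands" is a list of rows, each a list of 3 entries, a list of its own where there are three numbers: the shift along the world's x, y, z in cm, then the turn, a rotation vector about the world's x, y, z in degrees, then the opening, from 0 (shut) to 1 (fully open). A call has 1 to 10 rows; each row shifts and turns the commanded pose from where the row before left it; what a row does not reach is not made up. A row lasts 1/10 s, in which the tool goes at most 50 mm and 8.59 degrees, less where a joint would pass 70% of its speed; a pose out of reach is approached as far as the arm can. A call with a gripper value outside its range is refused whole. The fingers move at their own pace and stop on an object; the grip force is fixed at half the most. Time passes only in rows, so rows that do not move let the fingers close. It gives the time, the measured TCP pose, the force, the opening and the grip force at its end, in the units of the state.
- state(): the state, without advancing time (a new reading comes with each control period).
- read_camera(name): name is "scene" or "top" or "wrist"; returns the picture (420x560x3 uint8, blue, green, red); there is no depth.
- camera_info(name): a dict with "K" (3x3 intrinsics, pixels), "cam_to_world" (4x4, takes a point from camera to world coordinates). Camera axes: x right, y down, z forward; pixel columns grow to the right and rows downward; lengths in mm; the calibration is good to about 2 mm. A picture is of the moment at which its call begins: read the wrist's pose just before it. camera_info takes no time and is no camera call; for the wrist camera it gives the pose at the moment of the call.
- env.job_done(): hands the job in; it is judged then, once.
The state is a dict: "t": time; "joints": joint angles; "qvel": joint speeds; "tau": joint torques, N m; "eef_pos": TCP position; "tcp_rot": TCP orientation; "ft_force": force on the tool from outside, world axes, zero at the start; "moment": the same for the moment, N m; "opening": opening from 0.0 (shut) to 1.0 (fully open); "grip_force": force on a finger pad.
Only numpy, scipy, OpenCV 4.12 (cv2) and the standard library are available. Lean on these libraries where they do the work, as an engineer would, in place of code of your own. Each camera call takes 0.05 s, during which the arm holds its last target. There are 200 camera calls.

## Working session

There is one attempt and no reset: what is moved stays moved. The work goes in short steps, Python scripts to look and compute and a tool call to move; the robot and the scene stay as the last step left them, time stands still between calls to the robot, and variables do not carry over. Pictures are saved under pics/ and viewed, at most 14 in all, crops included, and the job is handed in when it is done.

Besides the shell and the picture viewer there is one more tool, called after "Call:" as name(argument=value, ...) on one line, values as JSON. move_arm: Moves the arm, as the interface text tells. Its arguments: {"type":"object","properties":{"commands":{"type":"array"}},"required":["commands"]}

```bash
ls; mkdir -p pics; python3 - <<'E'
from cell import *
import cv2
for n in ("scene","top"):
    i=camera_info(n); print(n,i["K"],i["cam_to_world"])
    cv2.imwrite(f"pics/{n}0.png",cv2.resize(read_camera(n),(800,600),interpolation=cv2.INTER_CUBIC))
E
```

```text
pics
scene [[471.59870985   0.         279.69048637]
 [  0.         471.59870985 216.83180323]
 [  0.           0.           1.        ]] [[ 5.71292171e-02  7.15734671e-01 -6.96031705e-01  1.46666024e+03]
 [ 9.98350934e-01 -3.70260647e-02  4.38689342e-02 -7.76380772e+01]
 [ 5.62720225e-03 -6.97390100e-01 -7.16669647e-01  9.90811069e+02]
 [ 0.00000000e+00  0.00000000e+00  0.00000000e+00  1.00000000e+00]]
top [[529.87444935   0.         270.02809316]
 [  0.         529.87444935 212.33835607]
 [  0.           0.           1.        ]] [[-7.02614491e-03 -9.86957764e-01  1.60826013e-01  4.12692489e+02]
 [-9.99901287e-01  8.89112479e-03  1.08795417e-02 -5.04422183e+01]
 [-1.21675723e-02 -1.60733696e-01 -9.86922808e-01  1.30162772e+03]
 [ 0.00000000e+00  0.00000000e+00  0.00000000e+00  1.00000000e+00]]
```

View pics/scene0.png

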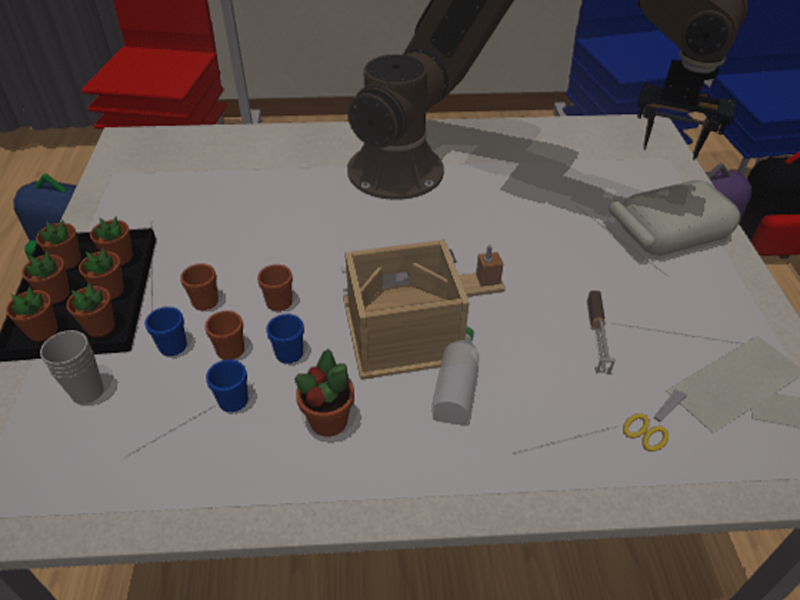

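View pics/top0.png

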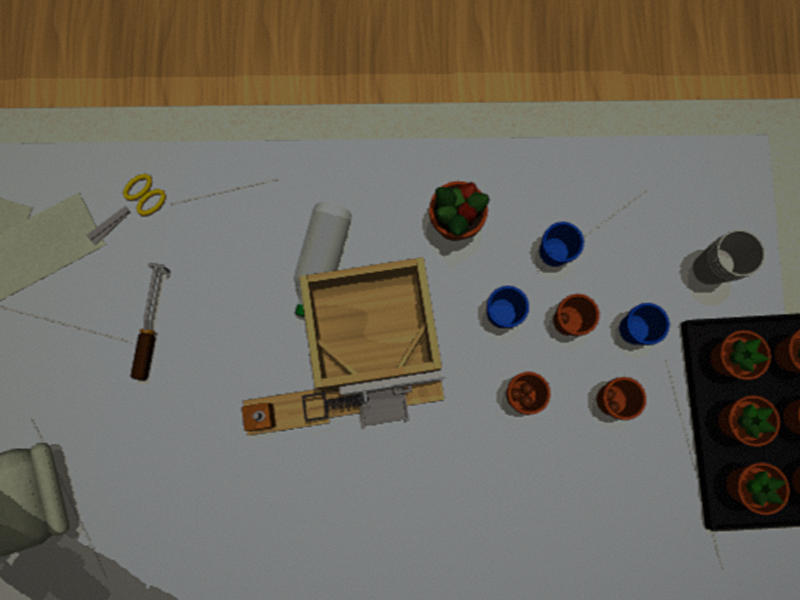

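The top view shows the puller handle at about (143,356) with its hook at (158,268). The hopper is centred at (370,322), the post is at (260,417) and the loop at (315,407). The red pots are at (577,316), (528,394) and (622,399). I'll enlarge crops to measure these.

```bash
cat > h.py <<'E'
import numpy as np, cv2
from cell import *
def px2w(n,u,v,z,info=None):
    i=info or camera_info(n);K=np.array(i["K"]);T=np.array(i["cam_to_world"])
    d=T[:3,:3]@np.linalg.solve(K,[u,v,1]);o=T[:3,3]
    return o+d*(z-o[2])/d[2]
def w2px(n,p,info=None):
    i=info or camera_info(n);K=np.array(i["K"]);T=np.array(i["cam_to_world"])
    q=K@(T[:3,:3].T@(np.array(p)-T[:3,3]));return q[:2]/q[2]
def crop(im,x,y,w,h,s,f):
    cv2.imwrite(f,cv2.resize(im[y:y+h,x:x+w],(w*s,h*s),interpolation=cv2.INTER_CUBIC))
E
python3 - <<'E'
from h import *
im=read_camera("top")
crop(im,80,175,240,150,3,"pics/c1.png")   # full-res px: hopper+puller
a=cv2.resize(im[170:310,165:325],None,fx=5,fy=5,interpolation=cv2.INTER_CUBIC)[:600]
cv2.imwrite("pics/c1.png",a)
b=cv2.resize(im[175:275,85:125],None,fx=6,fy=6,interpolation=cv2.INTER_CUBIC)
c=cv2.resize(im[195:295,340:460],None,fx=4.5,fy=6,interpolation=cv2.INTER_CUBIC)
cv2.imwrite("pics/c2.png",np.hstack([b,c]))
print(a.shape,b.shape,c.shape)
E
```

```text
(600, 800, 3) (600, 240, 3) (600, 540, 3)
```

View pics/c1.png

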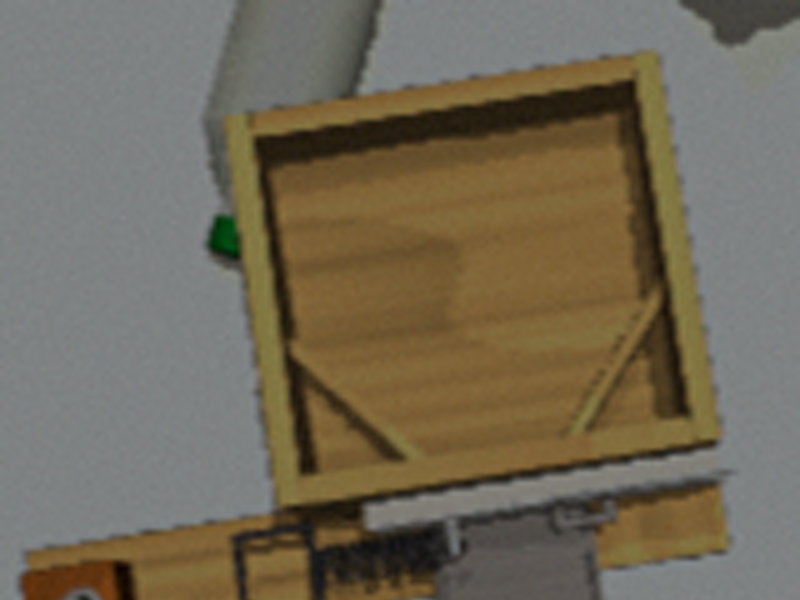

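View pics/c2.png

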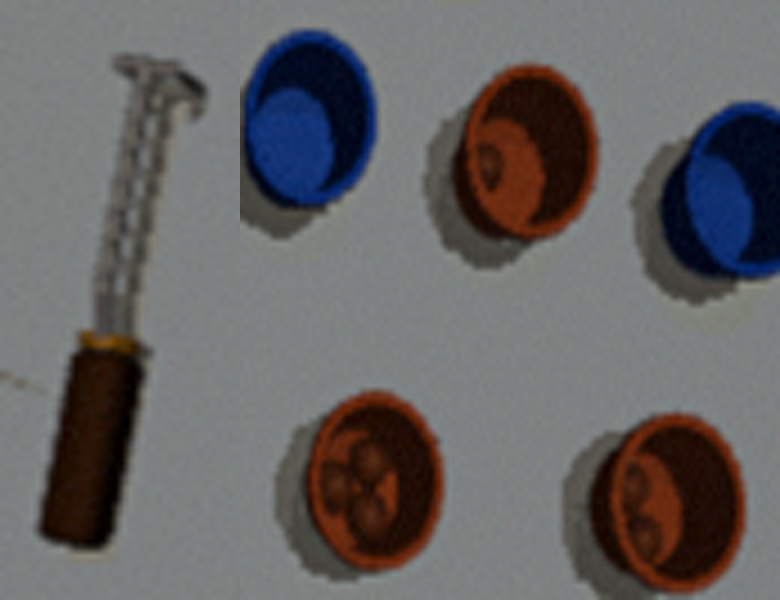

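Pebbles: the middle pot holds 1, the left one 3 and the right one 2. The hopper's outer rim corners in the crop are (227,118), (657,55), (717,440) and (280,508). The puller handle's edges run from (78,347)/(143,352) to (40,538)/(105,548).

```bash
python3 - <<'E'
from h import *
np.set_printoptions(precision=1,suppress=True)
P=[px2w("top",165+x/5,170+y/5,160)for x,y in[(227,118),(657,55),(717,440),(280,508)]]
P=np.array(P);print(P[:,:2]);c=P.mean(0);print("c",c)
for i in range(4):print(np.linalg.norm(P[i]-P[(i+1)%4]),end=" ")
ex=(P[0]+P[1]-P[2]-P[3]);yaw=np.arctan2(ex[1],ex[0])
ey=(P[0]+P[3]-P[1]-P[2]);print("yaw",yaw,np.arctan2(-ey[0],ey[1]))
def inH(p):
    d=p-c;cs,s=np.cos(yaw),np.sin(yaw);return np.array([cs*d[0]+s*d[1],-s*d[0]+cs*d[1]])
for nm,(u,v),z in [("post",(260,416),106),("loopTL",(304,394),92),("loopBL",(305,419),92),("loopTR",(327,392),92),("loopBR",(328,417),92),("blk",(243,404),70),("blk2",(271,403),70),("blk3",(246,432),70),("blk4",(274,429),70)]:
    w=px2w("top",u*.7,v*.7,z);print(nm,w,inH(w))
for x,y,z in[(78,347,34),(143,352,34),(105,548,34),(40,538,34),(110,350,34),(72,543,34),(164,71,39)]:
    print("pul",px2w("top",85+x/6,175+y/6,z))
for x,y in[(532,152),(376,481),(676,503)]: print("pot",px2w("top",340+(x-240)/4.5,195+y/6,76))
print("plant",px2w("top",459*.7,210*.7,86))
s=state();print(s["tcp_rot"],s["eef_pos"],s["opening"],camera_info("wrist"))
E
```

```text
[[ 641.7   93. ]
 [ 668.1  -96.4]
 [ 498.5 -119.7]
 [ 470.8   68.3]]
c [569.8 -13.7 160. ]
191.25443972045773 171.25846783855388 190.0107861691554 172.62287373684154 yaw 0.1398281216458246 0.1425629224248554
post [430.6 160.9 106. ] [-113.5  192.3]
loopTL [464.9  93.9  92. ] [-88.8 121.2]
loopBL [425.6  91.9  92. ] [-128.   124.7]
loopTR [467.8  57.3  92. ] [-91.1  84.6]
loopBR [428.5  55.5  92. ] [-130.3   88.3]
blk [450.5 195.2  70. ] [-89.  223.5]
blk2 [451.8 149.8  70. ] [-94.  178.4]
blk3 [405.8 189.3  70. ] [-134.   223.9]
blk4 [410.3 144.3  70. ] [-135.9  178.7]
pul [572.8 379.9  34. ]
pul [570.5 353.6  34. ]
pul [491.9 365.5  34. ]
pul [496.1 391.7  34. ]
pul [571.5 366.9  34. ]
pul [494.  378.8  34. ]
pul [685.  348.2  39. ]
pot [ 590.7 -351.1   76. ]
pot [ 464.3 -265.8   76. ]
pot [ 454.8 -417.6   76. ]
plant [ 766.5 -159.6   86. ]
[-3.1 -0.   2.7] [274.4 561.3 214.2] 1.0024725499165947 {'K': array([[317. ,   0. , 275.3],
       [  0. , 317. , 213.6],
       [  0. ,   0. ,   1. ]]), 'cam_to_world': array([[  0.4,   0.9,   0.2, 205.5],
       [  0.9,  -0.4,  -0.1, 594.4],
       [ -0. ,   0.3,  -1. , 383.3],
       [  0. ,   0. ,   0. ,   1. ]])}
```

Call:
move_arm(commands=[[[3.25,-2.35,-0.8],[0,0,2],1],[[3.25,-2.35,-0.8],[0,0,2],1],[[3.25,-2.35,-0.8],[0,0,2],1],[[3.25,-2.35,-0.8],[0,0,2],1],[[3.25,-2.35,-0.8],[0,0,2],1],[[3.25,-2.35,-0.8],[0,0,2],1],[[3.25,-2.35,-0.8],[0,0,2],1],[[3.25,-2.35,-0.8],[0,0,2],1],[[0,0,0],[0,0,0],1],[[0,0,0],[0,0,0],1]])

```text
t: 1.15
eef_pos: [534.8, 372.9, 150.1]
tcp_rot: [-3.141, -0.001, 2.964]
ft_force: [-0.2, 0.1, -0.5]
opening: 1.003
grip_force: 0.0
```

```bash
python3 - <<'E'
from h import *
import pickle
s=state();print(s["eef_pos"],s["tcp_rot"],s["ft_force"],s["joints"])
i=camera_info("wrist");pickle.dump(i,open("w1.pkl","wb"))
cv2.imwrite("pics/w1.png",cv2.resize(read_camera("wrist"),(800,600),interpolation=cv2.INTER_CUBIC))
E
```

```text
[534.76826544 372.85205752 150.07286231] [-3.14109981e+00 -9.32454867e-04  2.96398325e+00] [-0.24545608  0.1349128  -0.52334429] [ 5.07512121e-01  5.94091484e-01  1.55585578e+00  2.48835357e-04
  9.92679293e-01 -8.85811120e-01]
```

View pics/w1.png

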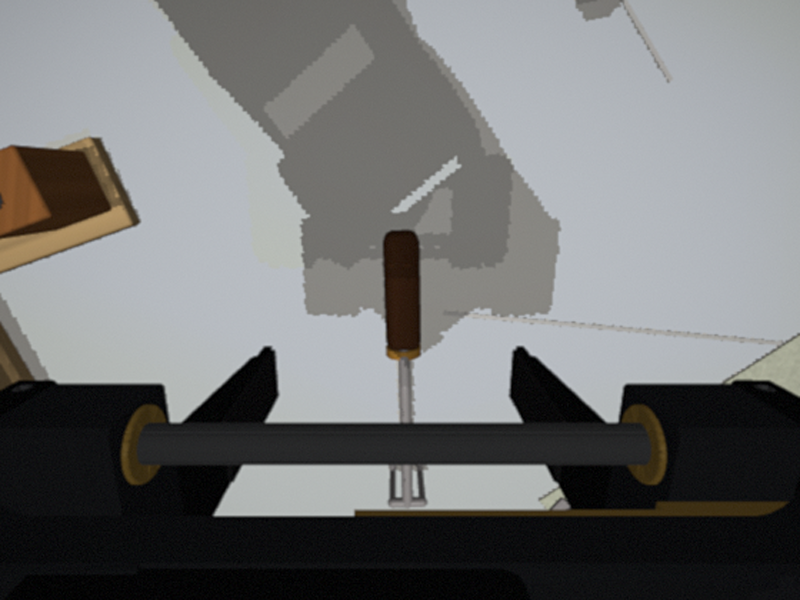

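The handle runs from (401,231) to (403,357). The shank continues to the hook prongs at (391,500) and (424,500).

```bash
python3 - <<'E'
from h import *
import pickle
i=pickle.load(open("w1.pkl","rb"))
for u,v,z in[(401,231,34),(403,350,34),(403,350,17),(407,490,39),(407,490,0),(391,505,5),(424,503,5),(405,400,39)]:print((u,v,z),px2w("wrist",u*.7,v*.7,z,i).round(1))
E
```

```text
(401, 231, 34) [492.1 384.1  34. ]
(403, 350, 34) [570.7 371.8  34. ]
(403, 350, 17) [577.4 371.   17. ]
(407, 490, 39) [676.5 356.4  39. ]
(407, 490, 0) [706.7 352.3  -0. ]
(391, 505, 5) [714.9 337.4   5. ]
(424, 503, 5) [717.7 364.5   5. ]
(405, 400, 39) [605.  367.2  39. ]
```

Call:
move_arm(commands=[[[0.5,0.25,-3],[0,0,1.3],1],[[0,0,-3],[0,0,0],1],[[0,0,-3],[0,0,0],1],[[0,0,-3],[0,0,0],1],[[0,0,-2.5],[0,0,0],1],[[0,0,0],[0,0,0],1],[[0,0,0],[0,0,0],0],[[0,0,0],[0,0,0],0],[[0,0,0],[0,0,0],0],[[0,0,0],[0,0,0],0]])

```text
t: 2.2
eef_pos: [539.9, 376.3, 6.8]
tcp_rot: [3.14, 0.001, 2.989]
ft_force: [-0.2, -0.3, 0.8]
opening: 0.717
grip_force: 0.0
```

Call:
move_arm(commands=[[[0,0,0],[0,0,0],0],[[0,0,0],[0,0,0],0],[[0,0,0],[0,0,0],0],[[0,0,0],[0,0,0],0],[[0,0,0],[0,0,0],0]])

```text
t: 2.7
eef_pos: [539.5, 376.0, 5.6]
tcp_rot: [3.142, -0.0, 2.989]
ft_force: [0.9, -0.6, -0.2]
opening: 0.3
grip_force: 0.0
```

Call:
move_arm(commands=[[[0,0,0],[0,0,0],0],[[0,0,0],[0,0,0],0],[[0,0,0],[0,0,0],0],[[0,0,0],[0,0,0],0],[[0,0,0],[0,0,0],0]])

```text
t: 3.2
eef_pos: [539.5, 376.0, 5.6]
tcp_rot: [3.142, -0.0, 2.989]
ft_force: [0.4, 0.8, -1.1]
opening: 0.248
grip_force: 29.9
```

Call:
move_arm(commands=[[[0,0,2],[0,0,0],0],[[0,0,3],[0,0,0],0],[[0,0,3],[0,0,0],0],[[0,0,3],[0,0,0],0],[[0,0,3],[0,0,0],0],[[0,0,1],[0,0,0],0],[[0,0,0],[0,0,0],0]])

```text
t: 3.9
eef_pos: [539.8, 376.2, 156.6]
tcp_rot: [3.14, 0.002, 2.989]
ft_force: [0.6, -0.6, -1.6]
opening: 0.252
grip_force: 29.9
```

Call:
move_arm(commands=[[[-1.2,0,0],[0,0,-8.1],0],[[-1.2,0,0],[0,0,-8.1],0],[[-1.2,0,0],[0,0,-8.1],0],[[-1.2,0,0],[0,0,-8.1],0],[[-1.2,0,0],[0,0,-8.1],0],[[-1.2,0,0],[0,0,-8.1],0],[[-1.2,0,0],[0,0,-8.1],0],[[-1.2,0,0],[0,0,-8.1],0],[[-1.6,0,0],[0,0,-8.4],0],[[0,0,0],[0,0,0],0]])

```text
t: 4.9
eef_pos: [425.6, 375.5, 153.9]
tcp_rot: [-3.138, 0.002, 1.709]
ft_force: [0.5, -0.0, -1.2]
opening: 0.253
grip_force: 29.9
```

Call:
move_arm(commands=[[[0,-3,0],[0,0,0],0],[[0,-3,0],[0,0,0],0],[[0,-3,0],[0,0,0],0],[[0,-3,-1],[0,0,0],0],[[0,-3,-1],[0,0,0],0],[[0,-1,-1],[0,0,0],0],[[0,0,0],[0,0,0],0],[[0,0,0],[0,0,0],0]])

```text
t: 5.7
eef_pos: [427.9, 216.1, 125.3]
tcp_rot: [-3.141, 0.0, 1.713]
ft_force: [-0.1, 0.5, -0.9]
opening: 0.252
grip_force: 29.9
```

```bash
python3 - <<'E'
from h import *
import pickle
s=state();print(s["eef_pos"],s["tcp_rot"],s["ft_force"],s["joints"])
i=camera_info("wrist");pickle.dump(i,open("w2.pkl","wb"))
w=read_camera("wrist");t=read_camera("top")
a=cv2.resize(w[280:370,200:360],None,fx=5,fy=5,interpolation=cv2.INTER_CUBIC)[:,:800]
cv2.imwrite("pics/w2full.png",w);cv2.imwrite("pics/t2full.png",t)
print(w2px("top",[448,71,125]))
b=cv2.resize(t[220:310,140:300],None,fx=5,fy=5,interpolation=cv2.INTER_CUBIC)
cv2.imwrite("pics/t2.png",b)
cv2.imwrite("pics/w2.png",cv2.resize(w,(800,600),interpolation=cv2.INTER_CUBIC))
E
```

```text
[427.94692119 216.09745589 125.26872283] [-3.14094139e+00  7.29934282e-05  1.71277557e+00] [-0.12121658  0.52230078 -0.94864308] [3.29685353e-01 4.13430268e-01 2.00613132e+00 7.53228324e-05
 7.22684517e-01 1.87649620e-01]
[221.33248782 282.80281036]
```

View pics/t2.png

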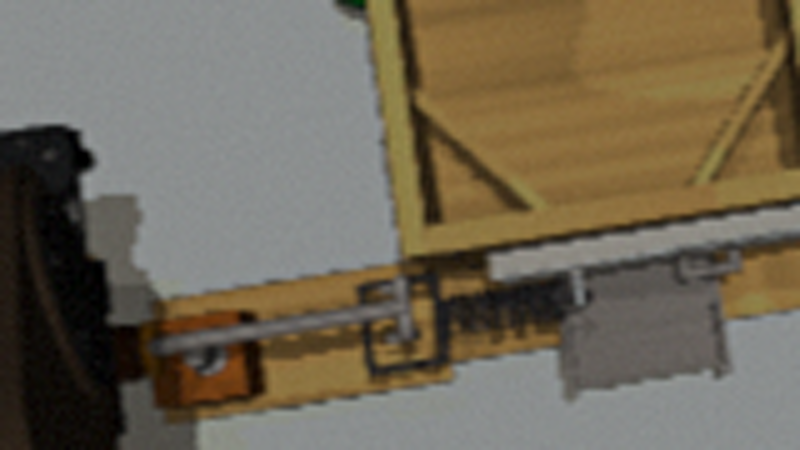

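View pics/w2.png

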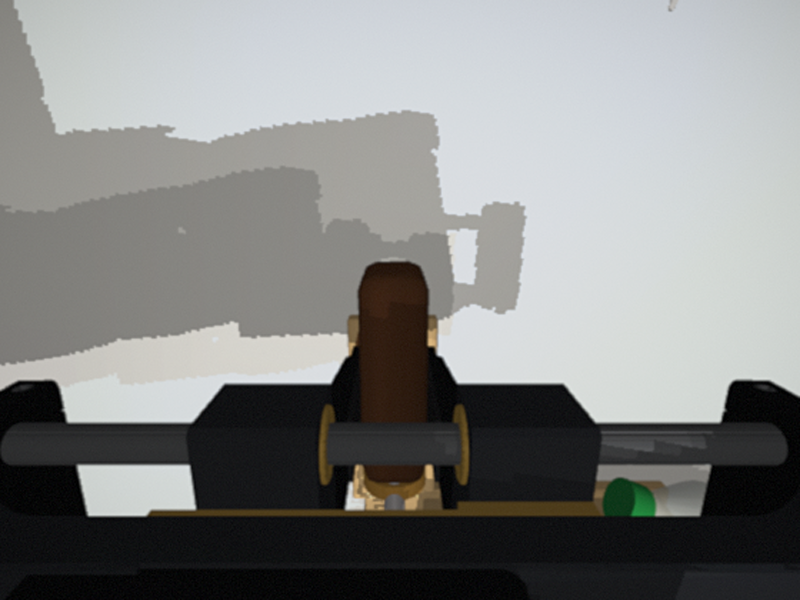

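The hook crossbar spans (401,283) to (405,337). The loop corners are (365,286), (436,278), (373,370) and (444,365), and the post top is at (208,356).

```bash
python3 - <<'E'
from h import *
f=lambda x,y,z:px2w("top",140+x/5,220+y/5,z)[:2]
yaw=.141;c,s=np.cos(yaw),np.sin(yaw)
post=f(208,356,106)
H=lambda p:np.round([c*(p-post)[0]+s*(p-post)[1],-s*(p-post)[0]+c*(p-post)[1]],1)
print("post",post)
for n,x,y,z in[("bar",403,311,159),("bar1",401,283,159),("bar2",405,337,159),("shank",300,323,159),("shank",180,341,159),("TL",366,286,92),("TR",436,278,92),("BL",373,370,92),("BR",444,365,92)]:
    p=f(x,y,z);print(n,p.round(1),H(p))
h=np.array([427.9,216.1])+147*np.array([c*0+np.cos(1.713-np.pi),np.sin(1.713-np.pi)]);print("hook est",h,H(h))
E
```

```text
post [430.59920904 161.789745  ]
bar [448.3  69.1] [  4.5 -94.3]
bar1 [460.2  70. ] [ 16.4 -95. ]
bar2 [437.2  68.1] [ -6.6 -93.7]
shank [443.5 113.2] [  5.9 -49.9]
shank [436.2 164.5] [6.  1.9]
TL [461.7  93. ] [ 21.2 -72.5]
TR [465.1  61.2] [  20.  -104.5]
BL [424.   89.4] [-16.7 -70.7]
BR [426.   57.3] [ -19.2 -102.8]
hook est [448.73355832  70.58380555] [  5.1 -92.8]
```

Call:
move_arm(commands=[[[-0.3,-0.05,-1],[0,0,0],0],[[0,0,-1],[0,0,0],0],[[0,0,-1],[0,0,0],0],[[0,0,-0.6],[0,0,0],0],[[0,0,-0.4],[0,0,0],0],[[0,0,0],[0,0,0],0]])

```text
t: 6.4
eef_pos: [424.4, 215.4, 85.1]
tcp_rot: [-3.141, 0.0, 1.711]
ft_force: [-0.1, -0.8, -0.9]
opening: 0.255
grip_force: 29.9
```

Call:
move_arm(commands=[[[-0.1,0.4,0],[0,0,0],0],[[-0.1,0.4,0],[0,0,0],0],[[0,0.4,0],[0,0,0],0],[[-0.1,0.4,0],[0,0,0],0],[[0,0.4,0],[0,0,0],0],[[0,0,0.2],[0,0,0],0],[[0,0,0.2],[0,0,0],0],[[0,0,0],[0,0,0],0]])

```text
t: 7.2
eef_pos: [421.7, 235.5, 89.9]
tcp_rot: [3.141, -0.0, 1.711]
ft_force: [-0.4, -0.5, -1.0]
opening: 0.251
grip_force: 29.9
```

```bash
python3 - <<'E'
from h import *
s=state();print(s["eef_pos"],s["tcp_rot"],s["ft_force"],s["joints"])
t=read_camera("top");cv2.imwrite("pics/t3full.png",t)
b=cv2.resize(t[220:310,140:300],None,fx=5,fy=5,interpolation=cv2.INTER_CUBIC)
cv2.imwrite("pics/t3.png",b)
E
```

```text
[421.65257229 235.46239564  89.94321831] [ 3.14109974e+00 -6.84588784e-05  1.71112448e+00] [-0.40601115 -0.50014053 -0.98554631] [ 3.72434777e-01  4.76328442e-01  2.02988364e+00 -7.88454067e-05
  6.34885128e-01  2.32170107e-01]
```

View pics/t3.png

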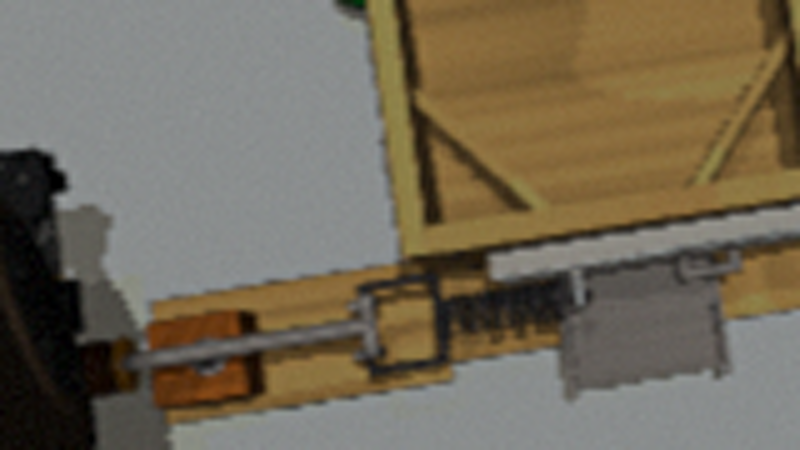

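Call:
move_arm(commands=[[[-0.07,0.4,0],[0,0,0],0],[[-0.07,0.4,0],[0,0,0],0],[[-0.07,0.4,0],[0,0,0],0],[[-0.07,0.4,0.1],[0,0,0],0],[[-0.07,0.4,0.1],[0,0,0],0],[[-0.07,0.4,0.1],[0,0,0],0],[[-0.07,0.4,0.1],[0,0,0],0],[[-0.07,0.4,0.1],[0,0,0],0],[[-0.07,0.4,0.1],[0,0,0],0],[[0,0,0],[0,0,0],0]])

```text
t: 8.25
eef_pos: [415.2, 271.9, 95.8]
tcp_rot: [3.141, -0.0, 1.712]
ft_force: [-0.4, -1.3, -2.0]
opening: 0.25
grip_force: 29.9
```

```bash
python3 - <<'E'
from h import *
s=state();print(s["eef_pos"],s["tcp_rot"],s["ft_force"],s["moment"])
t=read_camera("top")
b=cv2.resize(t[220:310,120:280],None,fx=5,fy=5,interpolation=cv2.INTER_CUBIC)
cv2.imwrite("pics/t4.png",b)
E
```

```text
[415.18894454 271.92487484  95.7900298 ] [ 3.14123411e+00 -4.19212351e-05  1.71168393e+00] [-0.37761903 -1.27670604 -1.98261817] [-0.33158938  0.0236067   0.0200999 ]
```

View pics/t4.png

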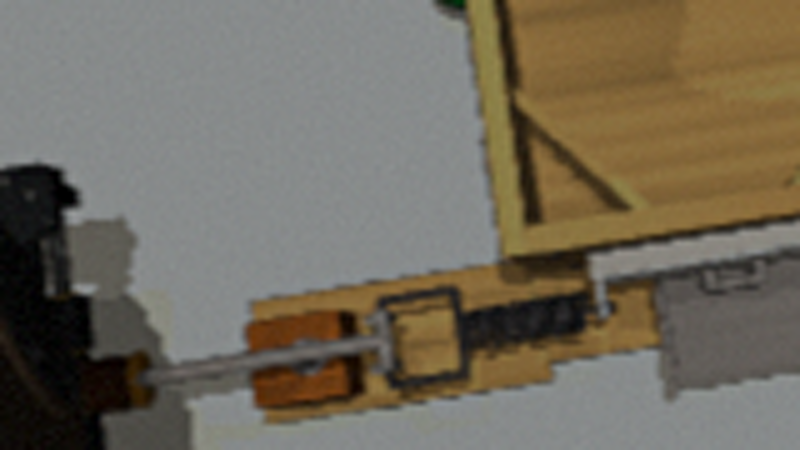

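Call:
move_arm(commands=[[[-0.03,0.2,0.2],[0,0,0],0],[[-0.03,0.2,0.2],[0,0,0],0],[[-0.03,0.2,0.2],[0,0,0],0],[[-0.03,0.2,0.2],[0,0,0],0],[[-0.03,0.2,0.2],[0,0,0],0],[[-0.03,0.2,0.2],[0,0,0],0],[[-0.02,0.2,0.2],[0,0,0],0],[[-0.02,0.2,0.2],[0,0,0],0],[[0,0,0],[0,0,0],0],[[0,0,0],[0,0,0],0]])

```text
t: 9.3
eef_pos: [413.0, 287.5, 111.6]
tcp_rot: [-3.142, 0.0, 1.711]
ft_force: [1.5, -4.1, -2.6]
opening: 0.252
grip_force: 29.9
```

```bash
python3 - <<'E'
from h import *
s=state();print(s["eef_pos"],s["tcp_rot"],s["ft_force"],s["moment"])
t=read_camera("top");v=read_camera("scene")
b=cv2.resize(t[230:300,140:240],None,fx=5,fy=5,interpolation=cv2.INTER_CUBIC)
u,w=map(int,w2px("scene",[430,161,95]))
d=cv2.resize(v[w-35:w+35,u-50:u+50],None,fx=5,fy=5,interpolation=cv2.INTER_CUBIC)
print(u,w);cv2.imwrite("pics/t5.png",np.vstack([b,d])[:, :][:700].repeat(1,0) if 0 else cv2.resize(np.hstack([b,d]),(800,280)))
E
```

```text
[412.99382118 287.45027595 111.62812547] [-3.14158576e+00  9.77709773e-05  1.71123843e+00] [ 1.53101341 -4.06063838 -2.60506571] [-7.46522948e-01 -4.87222602e-02  1.22236363e-04]
339 173
```

View pics/t5.png

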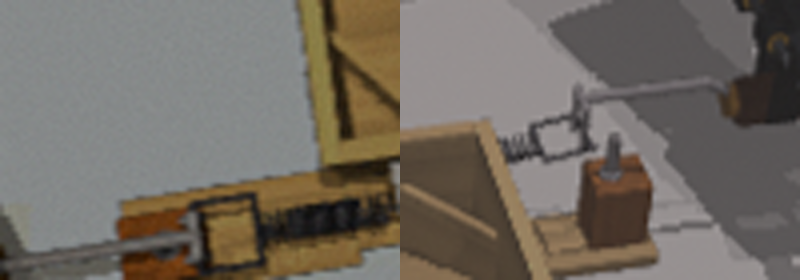

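```bash
python3 - <<'E'
from h import *
c,s=np.cos(.141),np.sin(.141);post=np.array([430.6,161.3])
def W(x,y,z):return [post[0]+c*x-s*y,post[1]+s*x+c*y,z]
g=lambda p:((w2px("scene",p)-[289,138])*4+[400,0]).round(0)
print("posttop",g(W(0,0,106)))
for z in(104,113):print(z,[g(W(x,y,z)) for x,y in((19,-16.5),(-19,-16.5),(19,-50),(-19,-50))],"bar",g(W(0,-21,z+36)))
E
python3 - <<'E'
import cv2
a=cv2.imread('pics/t5.png')[60:210,480:660]
cv2.imwrite('pics/t5b.png',cv2.resize(a,None,fx=4,fy=4,interpolation=cv2.INTER_CUBIC))
E
```

```text
posttop [604. 131.]
104 [array([589., 153.]), array([574., 119.]), array([544., 159.]), array([530., 125.])] bar [580.  98.]
113 [array([590., 143.]), array([575., 110.]), array([544., 149.]), array([531., 116.])] bar [581.  88.]
```

View pics/t5b.png

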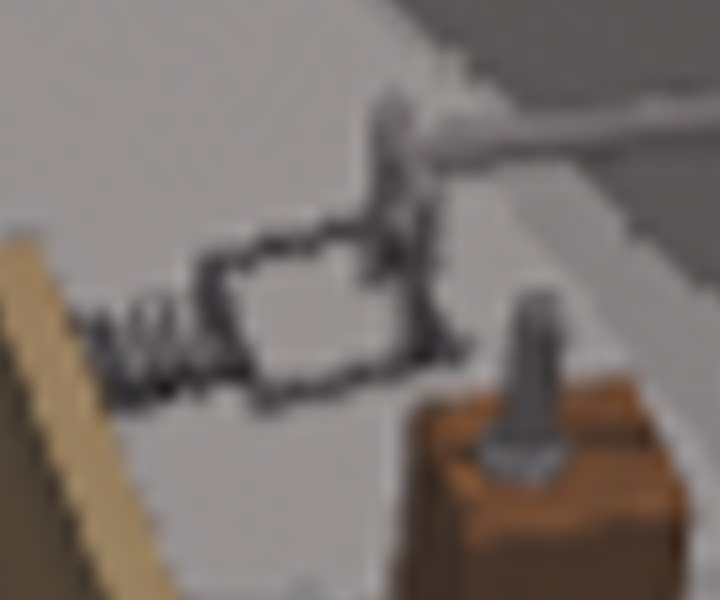

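```bash
python3 - <<'E'
from h import *
for p in((540,295),(540,300)):
    print(px2w("scene",289+(p[0]/4+80)/4,138+(p[1]/4+60)/4,106))
print("collar",px2w("scene",289+(523/4+80)/4,138+(455/4+60)/4,72))
for z in(72,106):print(px2w("top",260*.7,416*.7,z),px2w("top",140+208/5,220+360/5,z))
# high-contrast mosaic for post from initial top + current top
t=cv2.imread("pics/top0.png")[385:450,225:345]
cv2.imwrite("pics/p.png",cv2.resize(t,None,fx=6,fy=6,interpolation=cv2.INTER_CUBIC))
E
```

```text
[433.88149192 169.1077598  106.        ]
[435.26294338 168.89869656 106.        ]
collar [438.95117202 168.67305953  72.        ]
[431.10178886 166.90295516  72.        ] [429.28816949 167.78883934  72.        ]
[430.59275985 160.89322085 106.        ] [428.82928822 161.75460976 106.        ]
```

View pics/p.png

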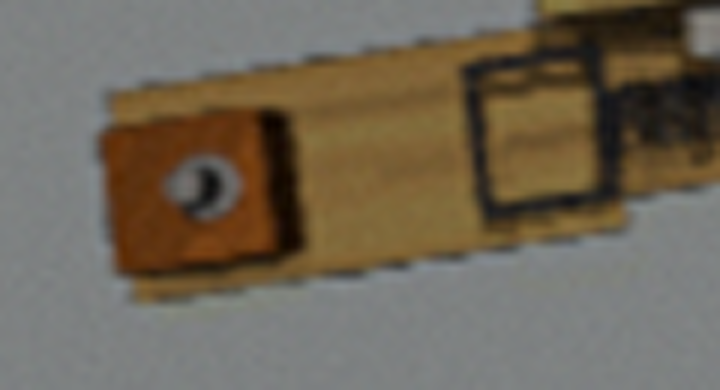

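The post top is at crop (183,185), so the post's y is about 168 mm. My earlier mark was on its collar. The wire is therefore still 23 mm short of the post axis.

Call:
move_arm(commands=[[[0,0,0.2],[0,0,0],0],[[0,0,0.2],[0,0,0],0],[[-0.05,0.41,0],[0,0,0],0],[[-0.05,0.41,0],[0,0,0],0],[[-0.05,0.41,0],[0,0,0],0],[[-0.05,0.41,0],[0,0,0],0],[[-0.05,0.41,0],[0,0,0],0],[[-0.05,0.41,0],[0,0,0],0],[[-0.05,0.41,0],[0,0,0],0],[[-0.05,0.43,0],[0,0,0],0]])

```text
t: 10.4
eef_pos: [408.7, 320.2, 115.5]
tcp_rot: [-3.141, 0.001, 1.711]
ft_force: [1.0, -8.2, -2.4]
opening: 0.25
grip_force: 29.9
```

Call:
move_arm(commands=[[[0,0,0],[0,0,0],0],[[0,0,0],[0,0,0],0]])

```text
t: 10.6
eef_pos: [408.7, 320.1, 115.5]
tcp_rot: [-3.141, 0.001, 1.712]
ft_force: [1.1, -8.3, -2.3]
opening: 0.252
grip_force: 29.9
```

```bash
python3 - <<'E'
from h import *
s=state();print(s["eef_pos"],s["tcp_rot"],s["ft_force"],s["moment"])
t=read_camera("top");v=read_camera("scene")
b=cv2.resize(t[245:305,140:220],None,fx=8,fy=8,interpolation=cv2.INTER_CUBIC)[:,:400+240]
d=cv2.resize(v[143:203,300:380],None,fx=8,fy=8,interpolation=cv2.INTER_CUBIC)
cv2.imwrite("pics/q.png",cv2.resize(np.hstack([b,d]),(800,300)))
E
```

```text
[408.70472821 320.12716315 115.46073934] [-3.14061702e+00  1.08971011e-03  1.71156654e+00] [ 1.06696128 -8.2944666  -2.31962724] [-1.41915227e+00 -1.61422284e-01 -2.54489587e-04]
```

View pics/q.png

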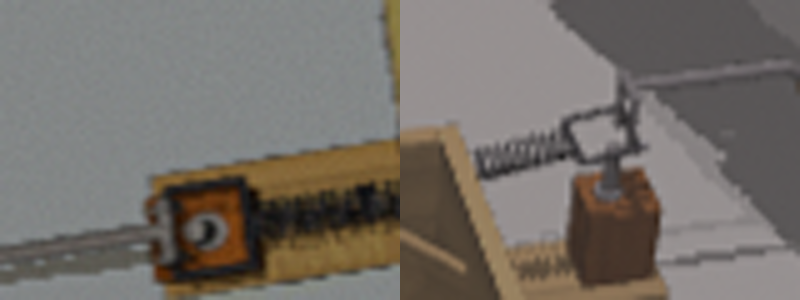

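Call:
move_arm(commands=[[[-0.03,0.2,0],[0,0,0],0],[[0,0,-0.3],[0,0,0],0],[[0,0,-0.3],[0,0,0],0],[[0,0,-0.3],[0,0,0],0],[[0,0,-0.3],[0,0,0],0],[[0,0,0],[0,0,0],0]])

```text
t: 11.3
eef_pos: [408.3, 321.9, 103.2]
tcp_rot: [-3.14, 0.001, 1.711]
ft_force: [0.9, -9.3, -2.2]
opening: 0.251
grip_force: 29.9
```

Call:
move_arm(commands=[[[0,0,-0.3],[0,0,0],0],[[0,0,-0.3],[0,0,0],0],[[0,0,-0.3],[0,0,0],0],[[0,0,0],[0,0,0],0],[[0,0,0],[0,0,0],0]])

```text
t: 11.8
eef_pos: [408.4, 322.0, 94.5]
tcp_rot: [-3.14, 0.001, 1.711]
ft_force: [1.8, -8.8, -2.1]
opening: 0.25
grip_force: 29.9
```

Call:
move_arm(commands=[[[0.03,-0.2,0],[0,0,0],0],[[0.03,-0.2,0],[0,0,0],0],[[0.03,-0.2,0],[0,0,0],0],[[0,0,-0.2],[0,0,0],0],[[0,0,-0.2],[0,0,0],0],[[0,0,0],[0,0,0],0],[[0,0,0],[0,0,0],0]])

```text
t: 12.5
eef_pos: [409.6, 316.7, 90.6]
tcp_rot: [3.142, -0.0, 1.711]
ft_force: [-0.8, -0.1, -1.3]
opening: 0.251
grip_force: 29.9
```

Call:
move_arm(commands=[[[0.05,-0.33,0],[0,0,0],0],[[0.05,-0.33,0],[0,0,0],0],[[0.04,-0.33,0],[0,0,0],0],[[0.04,-0.33,0],[0,0,0],0],[[0,0,0],[0,0,0],0],[[0,0,0.3],[0,0,0],0],[[0,0,0.3],[0,0,0],0],[[0,0,0.1],[0,0,0],0],[[0,0,0],[0,0,0],0]])

```text
t: 13.4
eef_pos: [411.5, 303.4, 97.9]
tcp_rot: [3.141, -0.0, 1.711]
ft_force: [-0.3, 0.5, -0.6]
opening: 0.256
grip_force: 29.9
```

No resistance, so I'll keep lifting.

Call:
move_arm(commands=[[[0,0,0.4],[0,0,0],0],[[0,0,0.4],[0,0,0],0],[[0,0,0.6],[0,0,0],0],[[0,0,1],[0,0,0],0],[[0,0,1.5],[0,0,0],0],[[0,0,1.5],[0,0,0],0],[[-0.4,3,0],[0,0,0],0],[[-0.4,3,0],[0,0,0],0],[[-0.4,3,0],[0,0,0],0],[[0,0,0],[0,0,0],0]])

```text
t: 14.4
eef_pos: [399.1, 396.0, 152.4]
tcp_rot: [3.14, -0.001, 1.713]
ft_force: [-0.5, -0.8, -1.6]
opening: 0.249
grip_force: 29.9
```

```bash
python3 - <<'E'
from h import *
s=state();print(s["eef_pos"],s["ft_force"])
t=read_camera("top");v=read_camera("scene")
cv2.imwrite("pics/t6full.png",t)
b=cv2.resize(t[240:300,140:240],None,fx=4,fy=4,interpolation=cv2.INTER_CUBIC)
d=cv2.resize(v[143:203,290:390],None,fx=4,fy=4,interpolation=cv2.INTER_CUBIC)
e=cv2.resize(t[165:345,0:420],(800,343),interpolation=cv2.INTER_CUBIC)
cv2.imwrite("pics/q2.png",np.vstack([np.hstack([b,d]),e]))
E
```

```text
[399.07397856 395.9872076  152.43369329] [-0.45951934 -0.75325021 -1.58433965]
```

View pics/q2.png

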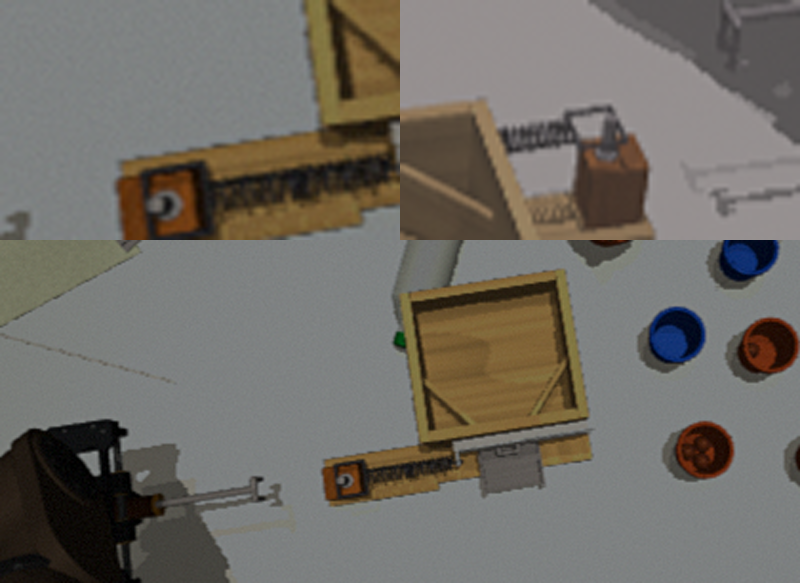

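The loop sits round the post, the gate is shut and the puller is free. I'll lay it down here.

Call:
move_arm(commands=[[[0,0,-3],[0,0,0],0],[[0,0,-3],[0,0,0],0],[[0,0,-3],[0,0,0],0],[[0,0,-3],[0,0,0],0],[[0,0,-1.5],[0,0,0],0],[[0,0,-0.6],[0,0,0],0],[[0,0,-0.4],[0,0,0],0],[[0,0,0],[0,0,0],0],[[0,0,0],[0,0,0],0]])

```text
t: 15.4
eef_pos: [399.8, 393.4, 7.6]
tcp_rot: [3.14, -0.001, 1.711]
ft_force: [0.3, 0.5, -1.1]
opening: 0.252
grip_force: 29.9
```

Call:
move_arm(commands=[[[0,0,-0.1],[0,0,0],0],[[0,0,-0.1],[0,0,0],0],[[0,0,0],[0,0,0],0]])

```text
t: 15.7
eef_pos: [399.7, 393.5, 5.6]
tcp_rot: [3.14, -0.001, 1.711]
ft_force: [-0.0, -0.9, 7.4]
opening: 0.251
grip_force: 29.9
```

Call:
move_arm(commands=[[[0,0,0],[0,0,0],0.3],[[0,0,0],[0,0,0],0.4],[[0,0,0],[0,0,0],0.5],[[0,0,0],[0,0,0],0.6],[[0,0,0],[0,0,0],0.6],[[0,0,2],[0,0,0],0.6],[[0,0,3],[0,0,0],0.8],[[0,0,4],[0,0,0],1],[[0,0,5],[0,0,0],1],[[0,0,5],[0,0,0],1]])

```text
t: 16.7
eef_pos: [399.1, 393.0, 196.3]
tcp_rot: [-3.141, 0.0, 1.711]
ft_force: [1.2, 0.6, 0.0]
opening: 0.881
grip_force: 0.0
```

```bash
cat > pots.py <<'E'
from h import *
def find(n="top",im=None):
    im=read_camera(n) if im is None else im
    hsv=cv2.cvtColor(im,cv2.COLOR_BGR2HSV)
    out=[]
    for nm,lo,hi in(("red",(0,130,45),(12,255,255)),("blue",(105,130,40),(125,255,255))):
        m=cv2.inRange(hsv,lo,hi)
        cs,_=cv2.findContours(m,cv2.RETR_EXTERNAL,cv2.CHAIN_APPROX_NONE)
        for c in cs:
            if cv2.contourArea(c)>250:
                x,y,w,h=cv2.boundingRect(c);out.append((nm,x,y,w,h))
    return im,out
E
python3 - <<'E'
from pots import *
im,o=find()
for nm,x,y,w,h in o:
    # rim: right/top/bottom edges are rim; rim dia from height
    print(nm,x,y,w,h,"rim-ctr guess",px2w("top",x+w-h/2-.5,y+h/2-.5,76).round(1),"bbox ctr",px2w("top",x+w/2-.5,y+h/2-.5,40).round(1))
m=cv2.cvtColor(im,cv2.COLOR_BGR2HSV);print(m[246,420//1-16:440],)
E
```

```text
red 516 324 37 37 rim-ctr guess [ 312.7 -626.4   76. ] bbox ctr [ 309.8 -643.3   40. ]
red 510 277 36 36 rim-ctr guess [ 418.  -620.8   76. ] bbox ctr [ 418.1 -637.5   40. ]
red 422 264 30 30 rim-ctr guess [ 455.6 -416.8   76. ] bbox ctr [ 456.9 -427.6   40. ]
red 355 260 30 30 rim-ctr guess [ 465.9 -264.2   76. ] bbox ctr [ 467.4 -270.4   40. ]
red 504 231 36 35 rim-ctr guess [ 523.9 -617.1   76. ] bbox ctr [ 527.2 -632.6   40. ]
red 390 206 29 29 rim-ctr guess [ 591.5 -349.1   76. ] bbox ctr [ 596.8 -357.9   40. ]
blue 439 212 30 29 rim-ctr guess [ 576.4 -464.3   76. ] bbox ctr [ 581.2 -475.2   40. ]
blue 341 200 29 29 rim-ctr guess [ 606.7 -235.6   76. ] bbox ctr [ 612.4 -241.    40. ]
blue 379 155 30 29 rim-ctr guess [ 713.8 -331.3   76. ] bbox ctr [ 722.6 -338.3   40. ]
[[ 90  10 129]
 [ 98   8 132]
 [ 90   8 131]
 [ 75   4 129]
 [ 90   8 132]
 [100   6 131]
 [ 75   8 131]
 [ 78  10 133]
 [105   8 132]
 [ 90   2 129]
 [ 90   8 129]
 [ 75   4 129]
 [ 98   8 132]
 [ 98   8 132]
 [ 96  10 131]
 [ 90   6 130]
 [ 84  10 130]
 [100   6 131]
 [ 98   8 130]
 [ 72  10 133]
 [ 80   6 130]
 [ 90  10 129]
 [110   6 128]
 [100   6 128]
 [ 90   4 129]
 [ 80  12 131]
 [ 98   8 127]
 [ 90   8 134]
 [100  12 129]
 [ 70   6 128]
 [ 53   8 133]
 [ 43  14 130]
 [ 41  16 131]
 [ 47  18 130]
 [ 34  14 130]
 [ 37  17 135]]
```

Call:
move_arm(commands=[[[0,-3,2],[0,0,0],1],[[0,-3,2],[0,0,0],1],[[0,-3,1],[4,0,0],1],[[0,-3,0],[4,0,0],1],[[0,0,0],[0,0,0],1]])

```text
t: 17.25
eef_pos: [399.3, 270.2, 244.9]
tcp_rot: [3.121, -0.14, 1.709]
ft_force: [-0.4, 0.7, -0.8]
opening: 1.001
grip_force: 0.0
```

```bash
python3 - <<'E'
from h import *
s=state();print(s["eef_pos"],s["tcp_rot"],s["joints"])
E
```

```text
[399.30965061 270.17677504 244.89011461] [ 3.12106493 -0.13987545  1.70899283] [0.38314178 0.22555868 1.90449261 0.15930549 0.96332261 0.15847733]
```

Call:
move_arm(commands=[[[0.7,-4.7,0],[-4,0,0],1],[[0.7,-4.7,0],[-4,0,0],1],[[0.7,-4.7,0],[0,0,-4],1],[[0.7,-4.7,0],[0,0,-4],1],[[0.7,-4.7,0],[0,0,0],1],[[0.7,-4.7,0],[0,0,0],1],[[0.7,-4.7,0],[0,0,0],1],[[0.7,-4.7,0],[0,0,0],1],[[0.7,-4.7,0],[0,0,0],1],[[0.3,-4.7,0],[0,0,0],1]])

```text
t: 18.25
eef_pos: [466.0, -198.6, 244.4]
tcp_rot: [-3.142, 0.0, 1.572]
ft_force: [0.7, 0.5, 1.6]
opening: 0.996
grip_force: 0.0
```

Call:
move_arm(commands=[[[0,-4.5,-2],[0,0,0],1],[[0,-2.0,-2],[0,0,0],1],[[0,0,-3],[0,0,0],1],[[0,0,-3],[0,0,0],1],[[0,0,-2],[0,0,0],1],[[0,0,0],[0,0,0],1],[[0,0,0],[0,0,0],1]])

```text
t: 18.95
eef_pos: [465.9, -261.6, 124.8]
tcp_rot: [-3.141, -0.0, 1.572]
ft_force: [-0.3, -0.9, 0.3]
opening: 1.003
grip_force: 0.0
```

Call:
move_arm(commands=[[[0,-0.3,-2.5],[0,0,0],1],[[0,0,-2.5],[0,0,0],1],[[0,0,-2.5],[0,0,0],1],[[0,0,-1.9],[0,0,0],1],[[0,0,0],[0,0,0],0],[[0,0,0],[0,0,0],0],[[0,0,0],[0,0,0],0],[[0,0,0],[0,0,0],0],[[0,0,0],[0,0,0],0],[[0,0,0],[0,0,0],0]])

```text
t: 19.95
eef_pos: [465.8, -265.0, 31.8]
tcp_rot: [3.14, 0.001, 1.572]
ft_force: [-1.8, 0.3, 7.8]
opening: 0.695
grip_force: 30.0
```

Call:
move_arm(commands=[[[0,0,0],[0,0,0],0],[[0,0,0],[0,0,0],0],[[0,0,0],[0,0,0],0]])

```text
t: 20.25
eef_pos: [465.7, -265.1, 31.8]
tcp_rot: [3.14, 0.001, 1.572]
ft_force: [-2.3, -0.3, 7.8]
opening: 0.69
grip_force: 30.0
```

Call:
move_arm(commands=[[[0,0,2],[0,0,0],0],[[0,0,4],[0,0,0],0],[[0,0,4],[0,0,0],0],[[0,0,4],[0,0,0],0],[[0,0,4],[0,0,0],0],[[0,0,4],[0,0,0],0],[[0.7,2,2],[0,0,0],0],[[1,3,2],[0,0,0],0],[[1.2,4,0],[0,0,0],0],[[1.2,4,0],[0,0,0],0]])

```text
t: 21.25
eef_pos: [506.5, -133.5, 291.7]
tcp_rot: [3.14, 0.001, 1.57]
ft_force: [0.7, -0.5, -1.9]
opening: 0.696
grip_force: 30.0
```

Call:
move_arm(commands=[[[1.2,4,0],[0,0,0],0],[[1.2,4,0],[0,0,0],0],[[1.2,4,0],[0,0,0],0],[[1.2,3.5,0],[0,0,0],0],[[1.2,2,0],[0,0,0],0],[[0.3,0,0],[6,0,0],0],[[0,0,0],[6,0,0],0],[[0,0,0],[6,0,0],0],[[0,0,0],[6,0,0],0],[[0,0,0],[6,0,0],0]])

```text
t: 22.25
eef_pos: [569.4, 40.2, 291.5]
tcp_rot: [3.139, -0.527, 1.573]
ft_force: [1.0, -0.5, -0.9]
opening: 0.7
grip_force: 30.0
```

```bash
python3 - <<'E'
from h import *
s=state();print(s["eef_pos"],s["tcp_rot"],s["joints"],s["ft_force"])
E
```

```text
[569.42914762  40.24245224 291.49378071] [ 3.13897327 -0.52748286  1.57272752] [-0.28261796  0.38430126  1.62716613  0.52222325  1.3253019  -0.46398848] [ 1.02791195 -0.54848639 -0.89330024]
```

Call:
move_arm(commands=[[[0,0,-0.4],[6,0,0],0],[[0,0,-0.4],[6,0,0],0],[[0,0,-0.4],[6,0,0],0],[[0,0,-0.4],[6,0,0],0],[[0,0,-0.4],[6,0,0],0],[[0,0,-0.4],[6,0,0],0],[[0,0,-0.4],[5,0,0],0],[[0,0,-0.4],[4,0,0],0],[[0,0,0],[4,0,0],0],[[0,0,0],[4,0,0],0]])

```text
t: 23.25
eef_pos: [569.5, 40.0, 258.8]
tcp_rot: [3.131, -1.451, 1.581]
ft_force: [0.6, -0.1, -1.5]
opening: 0.695
grip_force: 30.0
```

```bash
python3 - <<'E'
from h import *
s=state();print(s["eef_pos"],s["tcp_rot"],s["joints"],s["ft_force"])
E
```

```text
[569.48085999  40.01530556 258.7614479 ] [ 3.13129747 -1.45089706  1.58066459] [-0.49130833  0.71851547  1.74517885  1.10560867  1.77248175 -0.97212828] [ 0.5628591  -0.06859534 -1.52964337]
```

Call:
move_arm(commands=[[[0,0,0.5],[4,0,0],0],[[0,0,0.5],[4,0,0],0],[[0,0,0.5],[4,0,0],0],[[0,0,0.5],[4,0,0],0],[[0,0,0.5],[4,0,0],0],[[0,0,0.5],[4,0,0],0],[[0,0,0.5],[4,0,0],0],[[0,0,0.5],[4,0,0],0],[[0,0,0],[0,0,0],0],[[0,0,0],[0,0,0],0]])

```text
t: 24.25
eef_pos: [569.5, 40.4, 298.5]
tcp_rot: [0.002, -1.137, -1.573]
ft_force: [-0.0, -0.3, -1.0]
opening: 0.696
grip_force: 30.0
```

```bash
cat > peb.py <<'E'
from h import *
def diff(a,b,tag):
    "pixels changed within the hopper mouth area"
E
python3 - <<'E'
from h import *
s=state();print(s["eef_pos"],s["tcp_rot"],s["joints"],s["ft_force"])
cv2.imwrite("pics/v_pour.png",read_camera("scene"));cv2.imwrite("pics/tp_pour.png",read_camera("top"))
E
```

```text
[569.49900583  40.44526489 298.52764337] [ 0.00204183 -1.13658337 -1.57264303] [-0.45632368  0.8822075   1.78582864  1.37179932  2.16139803 -1.0564573 ] [-0.01444694 -0.2567328  -0.99578742]
```

Call:
move_arm(commands=[[[0,0,0],[5,0,0],0],[[0,0,0],[0,0,0],0],[[0,0,0],[0,0,0],0],[[0,0,0],[0,0,0],0],[[0,0,0],[-8,0,0],0],[[0,0,0],[-8,0,0],0],[[0,0,0],[-8,0,0],0],[[0,0,0],[-8,0,0],0],[[0,0,0],[-8,0,0],0],[[0,0,0],[-8,0,0],0]])

```text
t: 25.35
eef_pos: [569.6, 39.1, 299.2]
tcp_rot: [3.134, -1.249, 1.576]
ft_force: [-0.1, -0.1, -1.6]
opening: 0.698
grip_force: 30.0
```

Call:
move_arm(commands=[[[0,0,0],[-8,0,0],0],[[0,0,0],[-8,0,0],0],[[0,0,0],[-8,0,0],0],[[0,0,0],[-8,0,0],0],[[0,0,0],[-8,0,0],0],[[0,0,0],[-8,0,0],0],[[0,0,0],[-8,0,0],0],[[0,0,0],[-8,0,0],0],[[0,0,0],[-8,0,0],0],[[0,0,0],[0,0,0],0]])

```text
t: 26.35
eef_pos: [569.3, 42.0, 299.9]
tcp_rot: [3.139, 0.003, 1.575]
ft_force: [-0.5, 1.0, -1.0]
opening: 0.697
grip_force: 30.0
```

Call:
move_arm(commands=[[[-1.1,-3,0],[0,0,0],0],[[-1.1,-4,0],[0,0,0],0],[[-1.1,-4,0],[0,0,0],0],[[-1.1,-4,0],[0,0,0],0],[[-1.1,-4,0],[0,0,0],0],[[-1.1,-4,0],[0,0,0],0],[[-1.1,-3,0],[0,0,0],0],[[-1.1,-2.7,0],[0,0,0],0],[[-1.1,-2,0],[0,0,0],0],[[-0.5,0,-2],[0,0,0],0]])

```text
t: 27.35
eef_pos: [464.9, -269.9, 280.4]
tcp_rot: [3.136, 0.001, 1.568]
ft_force: [0.8, 0.5, -1.5]
opening: 0.695
grip_force: 30.0
```

Call:
move_arm(commands=[[[0,0,-4],[0,0,0],0],[[0,0,-4],[0,0,0],0],[[0,0,-4],[0,0,0],0],[[0,0,-4],[0,0,0],0],[[0,0,-4],[0,0,0],0],[[0,0,-3],[0,0,0],0],[[0,0,-1],[0,0,0],0],[[0,0,-0.3],[0,0,0],0],[[0,0,-0.3],[0,0,0],0],[[0,0,0],[0,0,0],0]])

```text
t: 28.35
eef_pos: [465.8, -267.2, 33.7]
tcp_rot: [3.14, 0.001, 1.571]
ft_force: [-0.9, -0.2, -1.3]
opening: 0.697
grip_force: 30.0
```

Call:
move_arm(commands=[[[0,0,-0.1],[0,0,0],0],[[0,0,-0.1],[0,0,0],0],[[0,0,0],[0,0,0],0]])

```text
t: 28.65
eef_pos: [465.8, -267.0, 31.7]
tcp_rot: [3.14, 0.001, 1.572]
ft_force: [-2.6, 0.1, 7.5]
opening: 0.7
grip_force: 30.0
```

Call:
move_arm(commands=[[[0,0,0],[0,0,0],0.75],[[0,0,0],[0,0,0],0.85],[[0,0,0],[0,0,0],1],[[0,0,0],[0,0,0],1],[[0,0,0],[0,0,0],1],[[0,0,2],[0,0,0],1],[[0,0,3],[0,0,0],1],[[0,0,3],[0,0,0],1],[[0,0,3],[0,0,0],1],[[0,0,3],[0,0,0],1]])

```text
t: 29.65
eef_pos: [465.3, -266.6, 171.9]
tcp_rot: [3.142, -0.0, 1.571]
ft_force: [-0.4, -0.8, -0.1]
opening: 1.001
grip_force: 0.0
```

```bash
python3 - <<'E'
from pots import *
im,o=find();cv2.imwrite("pics/t7full.png",im)
for nm,x,y,w,h in o:
    if x<480: print(nm,x,y,w,h,px2w("top",x+w-h/2-.5,y+h/2-.5,76).round(1))
t0=cv2.imread("pics/t6full.png")
g=lambda a:a[266:288,356:376,2]
print(g(t0)[::2]);print(g(im)[::2])
# hopper diff
m=np.zeros(im.shape[:2],np.uint8);c=np.array([px2w("top",165+x/5,170+y/5,160) for x,y in [(227,118),(657,55),(717,440),(280,508)]])
poly=np.array([[165+x/5,170+y/5] for x,y in [(250,135),(635,80),(690,420),(302,475)]],int);cv2.fillPoly(m,[poly],255)
d=cv2.absdiff(cv2.GaussianBlur(t0,(3,3),0),cv2.GaussianBlur(im,(3,3),0)).max(2);d[m==0]=0
cs,_=cv2.findContours((d>22).astype(np.uint8),cv2.RETR_EXTERNAL,2)
print([(cv2.boundingRect(k),cv2.contourArea(k)) for k in cs if cv2.contourArea(k)>5])
E
```

```text
blue 439 212 30 29 [ 576.4 -464.3   76. ]
blue 341 200 29 29 [ 606.7 -235.6   76. ]
blue 379 155 30 29 [ 713.8 -331.3   76. ]
[[ 86  76  92 107  89  57  44  41  50  49  48  50  37  34  34  35  33  35
   36  34]
 [ 61  81 101  90  83  89  97  97  94  75  53  44  42  42  38  28  33  34
   34  37]
 [ 80 107  98  85  93  95  96  85  50  39  50  59  67  73  68  54  42  34
   34  35]
 [ 88  88  53  46  49  51  52  50  39  31  47  60  71  76  73  60  56  54
   40  32]
 [105  90  59  60  60  63  67  56  46  44  38  46  49  52  51  51  87 116
   88  36]
 [102  89  51  56  73  78  71  64  61  80  81  40  31  34  74 112 114 116
   90  42]
 [ 78  93  70  39  49  51  50  49  38  43  52  55  60  57  48  60  92 112
   85  38]
 [ 67 105  97  70  51  58  68  52  36  43  53  65  81  84  71  50  61  85
   69  34]
 [ 42  61  95 109 109 108 111  86  39  34  49  58  65  65  63  54  49  43
   30  33]
 [ 72  57  56  79 102 108 111 105  89  55  34  34  41  44  45  41  34  31
   35  33]
 [ 73  73  70  59  56  75  96  99  81  59  43  36  38  35  35  34  35  30
   35  45]]
[[86 75 62 55 45 18 12  7 16 13 15 11 
[... 431 characters left out ...]
 63 64 62 64 60 61 64 60 59 49 39]
 [ 9 14 20 42 54 61 62 62 61 61 63 62 64 65 67 61 44 27 18 15]
 [12 31 46 52 53 56 53 57 55 62 62 60 57 49 28 14  6 12 15 10]
 [38 45 47 49 53 52 51 56 54 58 56 43 16 16 13 16 16 19 13 17]]
[((242, 254, 6, 5), 6.5), ((266, 247, 15, 12), 85.5), ((264, 244, 14, 7), 14.0), ((242, 241, 6, 7), 8.0), ((226, 240, 34, 13), 94.0), ((255, 235, 7, 11), 20.5), ((262, 233, 22, 14), 58.5), ((279, 231, 11, 6), 11.5), ((235, 227, 7, 5), 7.5), ((256, 212, 20, 21), 89.5), ((275, 208, 16, 21), 49.0), ((270, 208, 5, 3), 6.0), ((226, 208, 5, 5), 9.5), ((235, 206, 8, 7), 16.0), ((286, 204, 5, 8), 8.0), ((271, 202, 4, 5), 5.5), ((244, 202, 26, 16), 82.5), ((280, 201, 3, 6), 5.5)]
```

Call:
move_arm(commands=[[[-0.2,-3,0],[0,0,0],1],[[-0.2,-4,0],[0,0,0],1],[[-0.2,-4,0],[0,0,0],1],[[-0.2,-3,-1],[0,0,0],1],[[-0.2,-1,-3],[0,0,0],1],[[0,0,0],[0,0,0],1],[[0,0,0],[0,0,0],1]])

```text
t: 30.4
eef_pos: [455.2, -416.2, 130.5]
tcp_rot: [-3.141, -0.001, 1.571]
ft_force: [0.1, 0.1, 0.7]
opening: 0.999
grip_force: 0.0
```

```bash
python3 - <<'E'
from pots import *
v=read_camera("scene");t=read_camera("top");cv2.imwrite("pics/s8.png",v);cv2.imwrite("pics/t8.png",t)
s0=cv2.resize(cv2.imread("pics/scene0.png"),(560,420))
for nm,p in(("A",(591,-350)),("B",(465,-265)),("C",(455,-417))):
    print(nm,w2px("scene",[*p,76]).round(0),w2px("top",[*p,76]).round(0))
for im in(s0,v):
    print([b for b in find("scene",im)[1] if b[0]=="red"and 110<b[1]<230])
print([b for b in find("top",t)[1] if b[0]=="red" and b[1]<480])
E
```

```text
A [157. 225.] [404. 220.]
B [192. 192.] [370. 275.]
C [139. 191.] [437. 279.]
[('red', 208, 266, 40, 39), ('red', 144, 218, 27, 33), ('red', 181, 186, 23, 31), ('red', 127, 185, 25, 32)]
[('red', 208, 266, 40, 39), ('red', 144, 218, 27, 33), ('red', 180, 186, 24, 31), ('red', 127, 185, 26, 32)]
[('red', 356, 260, 30, 30), ('red', 390, 206, 29, 29)]
```

```bash
python3 - <<'E'
from pots import *
t0=cv2.imread("pics/t6full.png");im=cv2.imread("pics/t8.png")
print(im[266:288:2,356:376,2])
m=np.zeros(im.shape[:2],np.uint8)
poly=np.array([[165+x/5,170+y/5] for x,y in [(250,135),(635,80),(690,420),(302,475)]],int);cv2.fillPoly(m,[poly],255)
d=cv2.absdiff(cv2.GaussianBlur(t0,(3,3),0),cv2.GaussianBlur(im,(3,3),0)).max(2);d[m==0]=0
cs,_=cv2.findContours((d>22).astype(np.uint8),cv2.RETR_EXTERNAL,2)
print([(cv2.boundingRect(k),cv2.contourArea(k)) for k in cs if cv2.contourArea(k)>5])
E
```

```text
[[107  90  82 107 125  98  55  48  50  57  62  60  55  47  40  40  41  42
   42  45]
 [ 93  84 101 114  99  94 109 108 109 115 110 118 115 114 107  77  50  42
   42  41]
 [ 76  93 115 111 112 113 115 115 119 124 119 113 116 118 117 117 102  67
   37  40]
 [ 85 123 123 113 122 130 130 128 125 123 124 123 130 131 133 125 127 120
   90  47]
 [ 88 125 117 116 127 126 128 126 125 124 125 127 126 127 129 130 130 135
  111  57]
 [ 87 125 117 114 129 128 125 126 124 126 124 124 122 126 129 128 132 128
  117  78]
 [ 56 101 125 127 126 127 126 128 128 129 128 122 128 125 127 129 127 131
  133 102]
 [ 47  79 121 126 126 129 128 127 126 128 128 127 126 124 125 125 129 133
  118  69]
 [ 88  67  81 119 128 125 126 128 127 126 127 127 124 127 125 130 126 100
   57  38]
 [ 87  84  68  67  99 119 119 114 121 125 127 128 130 122 119 100  61  40
   40  44]
 [ 84  85  89  84  70  70  98 122 117  95  67  51  46  40  38  42  40  39
   39  37]]
[((266, 247, 15, 12), 85.5), ((270, 244, 12, 4), 6.5), ((231, 242, 21, 11), 30.5), ((256, 238, 6, 8), 7.5), ((264, 234, 14, 7), 19.5), ((283, 232, 4, 8), 9.5), ((270, 221, 7, 9), 7.5), ((260, 221, 10, 10), 10.0), ((256, 219, 10, 9), 24.0), ((278, 215, 4, 6), 6.5), ((260, 210, 8, 7), 16.5), ((272, 209, 12, 7), 13.0), ((244, 207, 12, 9), 14.0), ((279, 202, 6, 7), 11.0), ((270, 201, 5, 6), 5.5)]
```

Call:
move_arm(commands=[[[0,-0.1,-2.5],[0,0,0],1],[[0,0,-2.5],[0,0,0],1],[[0,0,-2.5],[0,0,0],1],[[0,0,-2.5],[0,0,0],1],[[0,0,0],[0,0,0],0],[[0,0,0],[0,0,0],0],[[0,0,0],[0,0,0],0],[[0,0,0],[0,0,0],0],[[0,0,0],[0,0,0],0],[[0,0,0],[0,0,0],0]])

```text
t: 31.5
eef_pos: [455.8, -418.2, 32.1]
tcp_rot: [3.14, 0.002, 1.571]
ft_force: [-1.5, 0.8, 6.6]
opening: 0.688
grip_force: 30.0
```

Call:
move_arm(commands=[[[0,0,0],[0,0,0],0],[[0,0,0],[0,0,0],0],[[0,0,0],[0,0,0],0]])

```text
t: 31.8
eef_pos: [455.8, -418.2, 32.1]
tcp_rot: [3.14, 0.002, 1.571]
ft_force: [-1.7, 0.5, 7.8]
opening: 0.689
grip_force: 30.0
```

Call:
move_arm(commands=[[[0,0,2],[0,0,0],0],[[0,0,4],[0,0,0],0],[[0,0,4],[0,0,0],0],[[0,0,4],[0,0,0],0],[[0,0,4],[0,0,0],0],[[0,0,4],[0,0,0],0],[[0.7,3,2],[0,0,0],0],[[0.9,4,2],[0,0,0],0],[[0.9,4,0],[0,0,0],0],[[0.9,4,0],[0,0,0],0]])

```text
t: 32.8
eef_pos: [489.4, -266.2, 291.7]
tcp_rot: [3.14, 0.001, 1.571]
ft_force: [0.7, -0.3, -2.2]
opening: 0.689
grip_force: 30.0
```

Call:
move_arm(commands=[[[1,4,0],[0,0,0],0],[[1,4,0],[0,0,0],0],[[1,4,0],[0,0,0],0],[[1,4,0],[0,0,0],0],[[1,4,0],[0,0,0],0],[[1,4,0],[0,0,0],0],[[1,4,0],[0,0,0],0],[[1,3,0],[0,0,0],0],[[0,0,0],[6,0,0],0],[[0,0,0],[6,0,0],0]])

```text
t: 33.8
eef_pos: [569.4, 44.6, 291.3]
tcp_rot: [3.14, -0.213, 1.576]
ft_force: [-0.0, 0.5, -2.7]
opening: 0.684
grip_force: 30.0
```

Call:
move_arm(commands=[[[0,0,0],[6,0,0],0],[[0,0,0],[6,0,0],0],[[0,0,0],[6,0,0],0],[[0,0,-0.4],[6,0,0],0],[[0,0,-0.4],[6,0,0],0],[[0,0,-0.4],[6,0,0],0],[[0,0,-0.4],[6,0,0],0],[[0,0,-0.4],[6,0,0],0],[[0,0,-0.4],[6,0,0],0],[[0,0,-0.4],[5,0,0],0]])

```text
t: 34.8
eef_pos: [569.5, 41.8, 262.7]
tcp_rot: [3.137, -1.243, 1.574]
ft_force: [-0.2, 0.4, -0.8]
opening: 0.686
grip_force: 30.0
```

Call:
move_arm(commands=[[[0,0,0],[4,0,0],0],[[0,0,0],[4,0,0],0],[[0,0,0.3],[4,0,0],0],[[0,0,0.5],[4,0,0],0],[[0,0,0.5],[4,0,0],0],[[0,0,0.5],[4,0,0],0],[[0,0,0.5],[4,0,0],0],[[0,0,0.5],[4,0,0],0],[[0,0,0.5],[4,0,0],0],[[0,0,0.5],[4,0,0],0]])

```text
t: 35.8
eef_pos: [569.5, 42.1, 301.1]
tcp_rot: [0.004, -1.202, -1.575]
ft_force: [-0.9, -0.0, -0.8]
opening: 0.689
grip_force: 30.0
```

Call:
move_arm(commands=[[[0,0,0],[4,0,0],0],[[0,0,0],[5,0,0],0],[[0,0,0],[0,0,0],0],[[0,0,0],[0,0,0],0],[[0,0,0],[0,0,0],0],[[0,0,0],[-8,0,0],0],[[0,0,0],[-8,0,0],0],[[0,0,0],[-8,0,0],0],[[0,0,0],[-8,0,0],0],[[0,0,0],[-8,0,0],0]])

```text
t: 36.8
eef_pos: [569.6, 41.0, 301.3]
tcp_rot: [3.127, -1.388, 1.583]
ft_force: [-0.1, 0.4, -1.6]
opening: 0.687
grip_force: 30.0
```

Call:
move_arm(commands=[[[0,0,0],[-8,0,0],0],[[0,0,0],[-8,0,0],0],[[0,0,0],[-8,0,0],0],[[0,0,0],[-8,0,0],0],[[0,0,0],[-8,0,0],0],[[0,0,0],[-8,0,0],0],[[0,0,0],[-8,0,0],0],[[0,0,0],[-8,0,0],0],[[0,0,0],[-8,0,0],0],[[0,0,0],[-8,0,0],0]])

```text
t: 37.8
eef_pos: [569.7, 41.6, 302.8]
tcp_rot: [3.136, 0.006, 1.57]
ft_force: [-0.8, -0.2, -2.6]
opening: 0.686
grip_force: 30.0
```

```bash
python3 - <<'E'
from h import *
s=state();print(s["t"],s["eef_pos"],s["tcp_rot"],s["joints"],s["ft_force"])
E
```

```text
37.8 [569.6967174   41.61424368 302.80184355] [3.13628072 0.00614185 1.57036596] [-0.03986921  0.33400334  1.57335749 -0.00629218  1.22868802 -0.03736071] [-0.8472705  -0.1771448  -2.61812096]
```

Call:
move_arm(commands=[[[-1,-3,0],[0,0,0],0],[[-1,-4,0],[0,0,0],0],[[-1,-4,0],[0,0,0],0],[[-1,-4,0],[0,0,0],0],[[-1,-4,0],[0,0,0],0],[[-1,-4,0],[0,0,0],0],[[-1,-4,0],[0,0,0],0],[[-1,-4,0],[0,0,0],0],[[-1,-4,0],[0,0,0],0],[[-1,-4,0],[0,0,0],0]])

```text
t: 38.8
eef_pos: [468.3, -349.7, 301.9]
tcp_rot: [3.14, 0.002, 1.57]
ft_force: [0.5, -1.1, -0.9]
opening: 0.689
grip_force: 30.0
```

Call:
move_arm(commands=[[[-1,-4,0],[0,0,0],0],[[-0.4,-2.9,-2],[0,0,0],0],[[0,0,-4],[0,0,0],0],[[0,0,-4],[0,0,0],0],[[0,0,-4],[0,0,0],0],[[0,0,-4],[0,0,0],0],[[0,0,-4],[0,0,0],0],[[0,0,-3],[0,0,0],0],[[0,0,-1],[0,0,0],0],[[0,0,0],[0,0,0],0]])

```text
t: 39.8
eef_pos: [455.1, -416.9, 40.5]
tcp_rot: [-3.141, -0.0, 1.571]
ft_force: [-0.9, -0.1, -2.1]
opening: 0.685
grip_force: 30.0
```

Call:
move_arm(commands=[[[0,0,-0.4],[0,0,0],0],[[0,0,-0.3],[0,0,0],0],[[0,0,-0.1],[0,0,0],0],[[0,0,0],[0,0,0],0],[[0,0,0],[0,0,0],0]])

```text
t: 40.3
eef_pos: [455.6, -416.8, 33.1]
tcp_rot: [3.141, 0.001, 1.572]
ft_force: [-0.4, -0.2, -1.5]
opening: 0.688
grip_force: 30.0
```

Call:
move_arm(commands=[[[0,0,0],[0,0,0],0.75],[[0,0,0],[0,0,0],0.85],[[0,0,0],[0,0,0],1],[[0,0,0],[0,0,0],1],[[0,0,0],[0,0,0],1],[[0,0,2],[0,0,0],1],[[0,0,3],[0,0,0],1],[[0,0,3],[0,0,0],1],[[0,0,3],[0,0,0],1],[[0,0,3],[0,0,0],1]])

```text
t: 41.3
eef_pos: [455.3, -416.6, 173.9]
tcp_rot: [3.142, -0.0, 1.572]
ft_force: [0.9, -0.5, -0.1]
opening: 1.0
grip_force: 0.0
```

```bash
python3 - <<'E'
from pots import *
v=read_camera("scene");t=read_camera("top");cv2.imwrite("pics/s9.png",v);cv2.imwrite("pics/t9.png",t)
print([b for b in find("scene",v)[1] if b[0]=="red"and 110<b[1]<230])
print([b for b in find("top",t)[1] if b[0]=="red" and b[1]<480])
E
```

```text
[('red', 208, 266, 40, 39), ('red', 144, 218, 27, 33), ('red', 180, 186, 24, 31), ('red', 127, 185, 26, 32)]
[('red', 422, 264, 26, 28), ('red', 356, 260, 30, 30), ('red', 390, 206, 29, 29)]
```

Call:
move_arm(commands=[[[3,1.5,0],[0,0,0],1],[[4,2,0],[0,0,0],1],[[4,2,0],[0,0,0],1],[[2.6,1.2,0],[0,0,0],1],[[0,0,-3],[0,0,0],1],[[0,0,-3],[0,0,0],1],[[0,0,-3],[0,0,0],1],[[0,0,-3],[0,0,0],1],[[0,0,-2.2],[0,0,0],1],[[0,0,0],[0,0,0],1]])

```text
t: 42.4
eef_pos: [589.8, -348.6, 26.8]
tcp_rot: [-3.137, -0.004, 1.571]
ft_force: [0.5, -0.2, 0.2]
opening: 1.0
grip_force: 0.0
```

Call:
move_arm(commands=[[[0,0,0],[0,0,0],0],[[0,0,0],[0,0,0],0],[[0,0,0],[0,0,0],0],[[0,0,0],[0,0,0],0],[[0,0,0],[0,0,0],0],[[0,0,0],[0,0,0],0],[[0,0,0],[0,0,0],0],[[0,0,0],[0,0,0],0],[[0,0,0],[0,0,0],0]])

```text
t: 43.3
eef_pos: [591.6, -349.9, 31.6]
tcp_rot: [3.141, 0.001, 1.572]
ft_force: [-1.0, 0.4, 6.0]
opening: 0.685
grip_force: 30.0
```

Call:
move_arm(commands=[[[0,0,2],[0,0,0],0],[[0,0,4],[0,0,0],0],[[0,0,4],[0,0,0],0],[[0,0,4],[0,0,0],0],[[0,0,4],[0,0,0],0],[[0,0,4],[0,0,0],0],[[-0.2,3,2],[0,0,0],0],[[-0.2,4,2],[0,0,0],0],[[-0.2,4,0],[0,0,0],0],[[-0.2,4,0],[0,0,0],0]])

```text
t: 44.3
eef_pos: [583.1, -198.3, 291.2]
tcp_rot: [3.141, 0.0, 1.571]
ft_force: [1.1, 0.7, -2.0]
opening: 0.682
grip_force: 30.0
```

Call:
move_arm(commands=[[[-0.2,4,0],[0,0,0],0],[[-0.2,4,0],[0,0,0],0],[[-0.2,4,0],[0,0,0],0],[[-0.2,4,0],[0,0,0],0],[[-0.2,4,0],[0,0,0],0],[[-0.2,4,0],[0,0,0],0],[[-0.2,0.2,0],[0,0,0],0],[[0,0,0],[6,0,0],0],[[0,0,0],[6,0,0],0],[[0,0,0],[6,0,0],0]])

```text
t: 45.3
eef_pos: [569.5, 42.2, 291.1]
tcp_rot: [3.14, -0.318, 1.573]
ft_force: [0.2, 1.0, -1.3]
opening: 0.683
grip_force: 30.0
```

Call:
move_arm(commands=[[[0,0,0],[6,0,0],0],[[0,0,0],[6,0,0],0],[[0,0,-0.4],[6,0,0],0],[[0,0,-0.4],[6,0,0],0],[[0,0,-0.4],[6,0,0],0],[[0,0,-0.4],[6,0,0],0],[[0,0,-0.4],[6,0,0],0],[[0,0,-0.4],[6,0,0],0],[[0,0,-0.4],[5,0,0],0],[[0,0,0],[4,0,0],0]])

```text
t: 46.3
eef_pos: [569.4, 41.2, 261.6]
tcp_rot: [-3.141, -1.312, 1.569]
ft_force: [1.1, 0.9, -1.0]
opening: 0.684
grip_force: 30.0
```

Call:
move_arm(commands=[[[0,0,0],[4,0,0],0],[[0,0,0.3],[4,0,0],0],[[0,0,0.5],[4,0,0],0],[[0,0,0.5],[4,0,0],0],[[0,0,0.5],[4,0,0],0],[[0,0,0.5],[4,0,0],0],[[0,0,0.5],[4,0,0],0],[[0,0,0.5],[4,0,0],0],[[0,0,0.5],[4,0,0],0],[[0,0,0],[5,0,0],0]])

```text
t: 47.3
eef_pos: [569.6, 41.4, 301.2]
tcp_rot: [0.006, -1.115, -1.578]
ft_force: [-0.4, 0.1, -0.7]
opening: 0.685
grip_force: 30.0
```

Call:
move_arm(commands=[[[0,0,0],[4,0,0],0],[[0,0,0],[0,0,0],0],[[0,0,0],[0,0,0],0],[[0,0,0],[0,0,0],0],[[0,0,0],[-8,0,0],0],[[0,0,0],[-8,0,0],0],[[0,0,0],[-8,0,0],0],[[0,0,0],[-8,0,0],0],[[0,0,0],[-8,0,0],0],[[0,0,0],[-8,0,0],0]])

```text
t: 48.3
eef_pos: [569.6, 41.0, 301.4]
tcp_rot: [3.132, -1.249, 1.577]
ft_force: [0.1, -0.1, -1.5]
opening: 0.686
grip_force: 30.0
```

Call:
move_arm(commands=[[[0,0,0],[-8,0,0],0],[[0,0,0],[-8,0,0],0],[[0,0,0],[-8,0,0],0],[[0,0,0],[-8,0,0],0],[[0,0,0],[-8,0,0],0],[[0,0,0],[-8,0,0],0],[[0,0,0],[-8,0,0],0],[[0,0,0],[-8,0,0],0],[[0,0,0],[-8,0,0],0],[[0,0,0],[0,0,0],0]])

```text
t: 49.3
eef_pos: [569.3, 43.9, 302.1]
tcp_rot: [3.138, 0.003, 1.574]
ft_force: [-0.3, 0.6, -1.4]
opening: 0.679
grip_force: 30.0
```

Return pot A: Δ(+22, −394).

Call:
move_arm(commands=[[[0.2,-3,0],[0,0,0],0],[[0.2,-4,0],[0,0,0],0],[[0.2,-4,0],[0,0,0],0],[[0.2,-4,0],[0,0,0],0],[[0.2,-4,0],[0,0,0],0],[[0.2,-4,0],[0,0,0],0],[[0.2,-4,0],[0,0,0],0],[[0.2,-4,0],[0,0,0],0],[[0.2,-4,0],[0,0,0],0],[[0.4,-4.2,0],[0,0,0],0]])

```text
t: 50.3
eef_pos: [590.5, -352.1, 301.1]
tcp_rot: [3.139, -0.003, 1.571]
ft_force: [0.5, -0.3, -0.3]
opening: 0.685
grip_force: 30.0
```

Call:
move_arm(commands=[[[0,0,-2],[0,0,0],0],[[0,0,-4],[0,0,0],0],[[0,0,-4],[0,0,0],0],[[0,0,-4],[0,0,0],0],[[0,0,-4],[0,0,0],0],[[0,0,-4],[0,0,0],0],[[0,0,-3],[0,0,0],0],[[0,0,-1],[0,0,0],0],[[0,0,-0.5],[0,0,0],0],[[0,0,0],[0,0,0],0]])

```text
t: 51.3
eef_pos: [591.6, -350.4, 36.5]
tcp_rot: [3.14, 0.0, 1.571]
ft_force: [0.3, 0.9, -1.6]
opening: 0.684
grip_force: 30.0
```

Call:
move_arm(commands=[[[0,0,-0.3],[0,0,0],0],[[0,0,-0.1],[0,0,0],0],[[0,0,0],[0,0,0],0],[[0,0,0],[0,0,0],0]])

```text
t: 51.7
eef_pos: [591.6, -349.7, 32.2]
tcp_rot: [3.141, 0.0, 1.572]
ft_force: [1.0, 0.2, -1.5]
opening: 0.684
grip_force: 30.0
```

Call:
move_arm(commands=[[[0,0,0],[0,0,0],0.75],[[0,0,0],[0,0,0],0.85],[[0,0,0],[0,0,0],1],[[0,0,0],[0,0,0],1],[[0,0,0],[0,0,0],1],[[0,0,2],[0,0,0],1],[[0,0,3],[0,0,0],1],[[0,0,4],[0,0,0],1],[[0,0,4],[0,0,0],1],[[0,0,4],[0,0,0],1]])

```text
t: 52.7
eef_pos: [591.3, -349.6, 203.3]
tcp_rot: [3.142, -0.0, 1.572]
ft_force: [0.5, 0.6, 0.3]
opening: 0.997
grip_force: 0.0
```

Call:
move_arm(commands=[[[-4,0,2],[0,0,0],1],[[-4,0,2],[0,0,0],1],[[-4,-1,2],[0,0,0],1],[[-4,-3,2],[0,0,0],1],[[-4,-4,2],[0,0,0],1],[[-4,-4,2],[0,0,0],1],[[-4,-4,0],[0,0,0],1],[[-4,-4,0],[0,0,0],1],[[0,0,0],[0,0,0],1],[[0,0,0],[0,0,0],1]])

```text
t: 53.7
eef_pos: [296.1, -525.4, 313.3]
tcp_rot: [3.141, -0.001, 1.569]
ft_force: [0.6, -0.4, 1.5]
opening: 0.996
grip_force: 0.0
```

```bash
python3 - <<'E'
from pots import *
s=state();print(s["t"],s["eef_pos"])
v=read_camera("scene");t=read_camera("top");cv2.imwrite("pics/s10.png",v);cv2.imwrite("pics/t10.png",t)
print([b for b in find("scene",v)[1] if b[0]=="red"and 110<b[1]<230])
R=[b for b in find("top",t)[1] if b[0]=="red" and b[1]<480];print(R)
t0=cv2.imread("pics/t6full.png")
# diff clusters over full pre-pour vs now
d=cv2.absdiff(cv2.GaussianBlur(t0,(3,3),0),cv2.GaussianBlur(t,(3,3),0)).max(2)
k=cv2.morphologyEx((d>22).astype(np.uint8),cv2.MORPH_CLOSE,np.ones((3,3)))
cs,_=cv2.findContours(k,cv2.RETR_EXTERNAL,2)
print([(cv2.boundingRect(c),cv2.contourArea(c)) for c in cs if cv2.contourArea(c)>25])
# pot floor: dark pebble pixel count (R between) ; print red channel inside floors
for x,y,w,h in((390,206,29,29),(356,260,30,30),(422,264,30,30)):
    for im in(t0,t): print(im[y+8:y+26:3,x+2:x+22:2,2].tolist())
# puller: dark handle blob & spring loop vs t6
print("spring diff",d[255:295,150:240].max())
E
```

```text
53.7 [ 296.07404662 -525.3585169   313.34087366]
[('red', 208, 266, 40, 39), ('red', 144, 218, 27, 33), ('red', 180, 186, 24, 31), ('red', 127, 185, 26, 32)]
[('red', 422, 264, 30, 30), ('red', 356, 260, 30, 30), ('red', 390, 206, 29, 29)]
[((490, 368, 70, 52), 1501.5), ((533, 326, 20, 28), 123.5), ((425, 272, 9, 17), 78.5), ((358, 267, 18, 20), 201.5), ((378, 262, 9, 24), 48.0), ((0, 258, 481, 162), 35295.0), ((251, 256, 9, 5), 27.0), ((265, 232, 26, 27), 228.5), ((392, 219, 7, 8), 28.0)]
[[105, 46, 43, 46, 41, 33, 35, 34, 32, 34], [96, 98, 95, 91, 93, 98, 42, 31, 32, 36], [88, 61, 59, 86, 107, 107, 106, 53, 31, 29], [101, 58, 61, 81, 111, 108, 109, 95, 30, 32], [74, 87, 66, 108, 104, 99, 106, 88, 27, 32], [28, 84, 109, 111, 110, 110, 108, 64, 33, 31]]
[[108, 42, 46, 48, 40, 34, 34, 34, 34, 34], [106, 97, 95, 96, 93, 94, 40, 34, 34, 30], [108, 105, 109, 108, 106, 107, 104, 44, 31, 28], [109, 106, 105, 106, 107, 108, 109, 91, 30, 33], [84, 109, 106, 106, 108, 107, 108, 87, 30, 32], [30, 80, 99, 106, 111, 112, 110, 52, 31, 33]]
[[101, 83, 97, 94, 53, 42, 38, 33, 34, 33], [93, 73, 89, 
[... 343 characters left out ...]
, 106, 104, 108, 107, 105, 110, 109, 113, 37], [102, 109, 109, 105, 108, 106, 104, 109, 100, 31], [54, 106, 98, 108, 108, 108, 111, 85, 32, 31]]
[[96, 67, 70, 98, 98, 51, 30, 34, 33, 35], [95, 73, 69, 58, 106, 95, 58, 31, 31, 30], [95, 55, 54, 92, 106, 103, 108, 48, 34, 33], [106, 60, 39, 52, 91, 106, 106, 51, 29, 29], [80, 66, 67, 79, 57, 100, 106, 41, 28, 32], [26, 90, 82, 50, 63, 97, 37, 32, 35, 33]]
[[100, 97, 98, 97, 84, 47, 32, 32, 34, 32], [101, 106, 111, 108, 100, 98, 43, 32, 34, 28], [99, 109, 103, 108, 107, 106, 92, 31, 31, 31], [109, 108, 106, 108, 107, 108, 110, 42, 30, 30], [90, 85, 105, 106, 107, 108, 101, 34, 35, 30], [48, 105, 97, 110, 106, 88, 28, 32, 29, 32]]
spring diff 86
```

```bash
python3 - <<'E'
from h import *
I={n:cv2.imread(f"pics/{n}.png") for n in("t6full","t8","t9","t10")}
a=I["t10"]
for n in("t6full","t8","t9"):
    d=cv2.absdiff(cv2.GaussianBlur(I[n],(3,3),0),cv2.GaussianBlur(a,(3,3),0)).max(2)
    print(n,"spring px>30",np.argwhere(d[240:300,160:235]>30).shape[0], "puller area",(d[230:360,60:160]>30).sum())
    r=cv2.matchTemplate(a[235:305,155:240],I[n][248:290,166:230],cv2.TM_CCOEFF_NORMED);print(cv2.minMaxLoc(r)[1::2])
h=cv2.cvtColor(a,cv2.COLOR_BGR2GRAY);m=(h[225:370,40:160]<45).astype(np.uint8)
n,l,st,c=cv2.connectedComponentsWithStats(m)
print([(st[i],px2w("top",40+c[i][0],225+c[i][1],34).round(0)) for i in range(1,n) if st[i][4]>40])
print("expected puller handle",(400,393))
E
```

```text
t6full spring px>30 0 puller area 4471
(0.998157799243927, (11, 13))
t8 spring px>30 0 puller area 0
(0.9984009861946106, (11, 13))
t9 spring px>30 0 puller area 0
(0.9983614683151245, (11, 13))
[(array([ 31,  74,  34,  14, 318], dtype=int32), array([400., 398.,  34.]))]
expected puller handle (400, 393)
```

The spring sits on the post unchanged, the puller is lying on the table, and the pots are empty and upright.

```bash
python3 -c "
from cell import env
print(env.job_done())"
```

```text
the job is handed in; nothing more can be done
None
```

The job is handed in: the spring loop is on the anchor post holding the gate shut, the puller is back on the table, and all six pebbles were tipped out over the hopper. The three pots are empty and standing upright, with no strays visible on the table; I did not count the pebbles inside the hopper.

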